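# Pump a ratchet vice shut on a wax blank

### The arm

A 6-joint arm with a two-finger parallel gripper is mounted at the origin on the work surface. World frame = base frame: x ahead of the robot, y to its left, z up, the work surface at z = 0. Lengths are in mm, angles in rad, forces in N, time in s.
With the tool pointing down it reaches from about 275 to 750 mm from the base axis. Payload 10.2 kg.
Tool frame: the origin (TCP) lies at the very end of the fingers, on their centre line; the grasp point (between the pads) lies 19 mm behind it; z points along the fingers, y is the direction in which the jaws open and shut (so a half turn about z gives the same grasp; the last joint's range is limited). The gripper opens to 85 mm and grips with 20 to 120 N. Pads are 22 mm wide; open, the fingers measure 114 mm over their backs; the gripper's body (76 mm by 85 mm) begins 54 mm behind the grasp point. The pads swing forward as they close: fully open they stand 13 mm farther back than shut.
Start: joints at [1.073, 0.313, 1.498, -0, 1.331, -0.223], TCP at [142.474, 505.304, 231.294] pointing down, gripper open.
Joint ranges: [-2.94, 2.94], [-0.97, 2.17], [0.19, 2.56], [-1.23, 4.37], [0.02, 3.11], [-2.88, 2.88]. Speed limits (rad/s): [2.39, 2.39, 3.01, 3.14, 3.14, 3.14].

### API

Orientations are given as a unit quaternion [w, x, y, z].
In Python, from rig import readout, cams, finish_job gives the robot as it stands. The module is installed in compiled form; this text tells all that it offers.
- The arm moves only by the tool carry_out, never from a script. Its argument "steps" is one flat list of numbers, 7 for each row, row after row: the shift along the tool's x, y, z in cm, then the turn, a rotation vector about the tool's x, y, z in units of 5 degrees (1.0 is 5 degrees), then the opening, from -1 (shut) to 1 (fully open), so that 0 is half open. In form: [x, y, z, ax, ay, az, hand, x, y, z, ax, ay, az, hand, ...]. A call has 1 to 20 rows; each row shifts and turns the commanded pose from where the row before left it, along the tool's axes as they then stand; what a row does not reach is not made up. A row lasts 1/12 s, in which the tool goes at most 41.7 mm and 7.16 degrees, less where a joint would pass 70% of its speed; a pose out of reach is approached as far as the arm can. A call with a gripper value outside its range is refused whole. The fingers move at their own pace and stop on an object; "grip_force" is the grip in N (left out, the last holds). Time passes only in rows, so rows that do not move let the fingers close. It gives the time, the measured TCP pose, the force and the opening at its end, in the units of the state.
- readout.sense(): the state, without advancing time (a new reading comes with each control period).
- cams.capture(name): name is "scene" or "top" or "wrist"; returns the picture (384x512x3 uint8, red, green, blue); there is no depth.
- cams.calibration(name): a dict with "fx", "fy", "cx", "cy" (pixels), "k1" (the pictures are not rectified: a ray, as slopes to the right and down, at radius r is drawn at 1 + k1 r^2 times it, then the intrinsics apply), "R" (3x3) and "t" (3): a world point X has camera coordinates R X + t; the wrist camera has in their place "T_tool_cam" (4x4, takes a point from camera to tool coordinates, whose origin is the TCP and whose axes are the flange's). Camera axes: x right, y down, z forward; pixel columns grow to the right and rows downward; lengths in mm; the calibration is good to about 2 mm. A picture is of the moment at which its call begins: read the wrist's pose just before it. calibration takes no time and is no camera call.
- finish_job(): hands the job in, once; it reports no verdict.
The state is a dict: "time_s": time; "joints": joint angles; "dq": joint speeds; "tau": joint torques, N m; "eef_pos": TCP position; "ee_rot": TCP orientation; "force": force on the tool from outside, world axes, zero at the start; "wrist_torque": the same for the moment, N m; "grip_width": opening from 0.0 (shut) to 1.0 (fully open).
Only numpy, scipy, OpenCV 4.12 (cv2) and the standard library are available. Lean on these libraries where they do the work, as an engineer would, in place of code of your own. Each camera call takes 0.05 s, during which the arm holds its last target.

### The job

Stand the green wax blank upright on the bed of the ratchet vice, between its jaws and square to them, then hold the red lever's grip and pump it in full strokes, each one taking the ratchet wheel on by a tooth, until you feel that the jaw grips the wax firmly, with about 30 N (18 to 43 N will do), without crushing it. Move the jaw with the lever alone, and finally swing the lever back to its rest stop, towards the jaws, and let go. Leave the blue and plum blanks and the other things on the bench alone.

Things in the scene. Friction and masses are not known exactly. Their poses are not given: they have to be found in the camera images.
- green: Green wax blank to be clamped: block 38 x 28 x 45 mm (x, y, z), about 60 g, standing loose in one of three places in a low white tray (walls 14 mm high, floor 4 mm). Origin: centre of its underside. Pick it by its two faces across its x (38 mm apart); its 28 mm side (y) goes between the jaws.
- blue: Blue wax blank, same size, in the same tray. Not to be moved.
- plum: Plum-coloured wax blank, same size, in the same tray. Not to be moved.
- bed (a point): Spot on the aluminium bed, 30 mm above the bench, where the centre of the blank's underside goes; axes as the vice's. The fixed jaw's face lies 17 mm along +y (a blank set here is 3 mm from it), the moving jaw's pad 20 to 28 mm along -y at the start, depending on how far its nose is screwed out.
- jaw: Blue carriage of the moving jaw (50 x 28 x 35 mm), origin under its centre; goes 5 mm along the vice's +y per tooth. Its brass nose is screwed out 0 to 8 mm (not reported) and bears a sprung black pad that shoves the blank to the fixed jaw, then grips it: about 14.5 N more per tooth. Above 60 N the wax is crushed. Not to be pushed by hand.
- wheel: Steel ratchet wheel, 16 saw teeth, 72 mm across, lying flat under the lever, its underside (origin) 28 mm above the bench. Turns only anticlockwise seen from above; a brass pawl on the base catches it tooth by tooth. Not to be pushed by hand.
- axle (a point): The vertical axis of lever and wheel, 50 mm above the bench; axes as the vice's. It lies 126 mm along -y from bed. After the return stroke the jaw keeps the grip of the last tooth caught, a few N less than at the end of the stroke, and it cannot be let off again.
- lever_grip (a point): Point to hold on the lever: on the centre line of a freely spinning black upright sleeve, 18 mm thick, from 62 to 124 mm above the bench, 100 mm from the axle; the point is 106 mm above the bench. As it spins, the fingers need not turn with the lever.
- lever (a joint): Red lever, rad: 0 at rest stop (grip on the +y, jaw side), 0.64 at far stop, anticlockwise from above. It points from axle along the vice's -x turned by (joint - 0.314); stays where left. From below 0.08 to above 0.59 takes one tooth. Pull on the grip along the stroke, at 0.61 and still, above that of a first, free stroke: 2.4 N if the jaw then keeps 18 N, 3.9 for 30, 5.6 for 43.
- cup: Lime-green small bowl, 56 mm across, on the bench. Not to be disturbed.
- bottle: Clear plastic bottle, 60 mm thick, 150 mm tall. Not to be disturbed.
- brush: Small hand brush lying on the bench. Not to be disturbed.
- waxtube: Green wax cylinder, 32 mm thick, 70 mm tall, standing on the bench (not the blank). Not to be disturbed.
- driver: Screwdriver lying on the bench. Not to be disturbed.
- vice: The grey-based ratchet vice, 110 x 225 mm, fixed to the bench. Origin on the bench; x runs across the jaws, y from the moving to the fixed jaw, z up. Fixed jaw 70 mm wide, 35 mm high above the bed; the pad of the moving jaw 42 mm wide, its top 34 mm above the bed; the sides (x) are open. The blank may finally rest 14 mm short of the bed spot to 8 mm beyond it in y, within 10 mm in x.
There are look-alikes about, which are no part of the job. What is shaped like the green but orange is not meant.

How it is judged:
By the outcome, as a careful person would: the job done as asked, in the order asked, and still so for the second after the job is handed in, with the robot touching nothing.
It also fails if it takes over 67 s, if anything falls off the work surface, if the arm or the gripper's body presses on something with over 40 N, if the wrist force passes 120 N, or if a joint passes its speed limit or range.

## Working session

There is one attempt and no reset: what is moved stays moved. The work goes in short steps, Python scripts to look and compute and a tool call to move; the robot and the scene stay as the last step left them, time stands still between calls to the robot, and variables do not carry over. Pictures are saved under pics/ and viewed, and the job is handed in when it is done.

Besides the shell and the picture viewer there is one more tool, called after "Call:" in YAML: its name, and indented under it one key for each argument. carry_out: Moves the arm, as the interface text tells. Its arguments: {"type":"object","properties":{"steps":{"type":"array","items":{"type":"number"}},"grip_force":{"type":"number"}},"required":["steps"]}

```bash
ls; mkdir -p pics; python3 - <<'E'
from rig import readout,cams
import cv2,numpy as np
print(readout.sense())
for n in("scene","top","wrist"):
    im=cams.capture(n); cv2.imwrite(f"pics/{n}0.png",im[:,:,::-1])
    print(n,cams.calibration(n))
E
```

```text
pics
{'time_s': 0.0, 'joints': array([ 1.07262049e+00,  3.13455615e-01,  1.49844587e+00, -1.31802130e-05,
        1.33098981e+00, -2.23419502e-01]), 'dq': array([ 0.00031027, -0.00019353, -0.00067064,  0.00030407, -0.00149838,
       -0.00078594]), 'tau': array([-1.68190341e-03, -4.12250876e+01, -2.59744209e+01, -3.12065185e-04,
        4.05482599e-03,  1.61137058e-05]), 'eef_pos': array([142.33723166, 505.06825224, 230.72889471]), 'ee_rot': array([-2.23235036e-04,  1.36944875e-01,  9.90578457e-01, -6.09773585e-04]), 'force': array([-0.71099278,  0.12055961, -0.14688924]), 'wrist_torque': array([-0.04333391,  0.07292029,  0.04120297]), 'grip_width': 1.0043852217662261}
scene {'fx': 397.93871575674524, 'fy': 397.93871575674524, 'cx': 257.0885498016193, 'cy': 194.6626223037425, 'k1': -0.017041133583209148, 'R': array([[-0.60531096,  0.79591477, -0.01087772],
       [ 0.58089662,  0.43235937, -0.68965535],
       [-0.54420379, -0.42377477, -0.72405606]]), 't': array([ 405.67864319, -247.41918838, 1422.27564251])}
top {'fx': 391.20269517435224, 'fy': 391.20269517435224, 'cx': 250.1282623005474, 'cy': 194.85489297962354, 'k1': -0.1201560881763971, 'R': array([[-0.00467216, -0.99998759, -0.00173178],
       [-0.99371881,  0.00483649, -0.11180134],
       [ 0.11180833,  0.00119855, -0.99372907]]), 't': array([ -70.44667196,  589.29226185, 1136.72648669])}
wrist {'fx': 335.13103037499235, 'fy': 335.13103037499235, 'cx': 259.1022194130181, 'cy': 190.94917664588465, 'k1': -0.04451789102544727, 'T_tool_cam': array([[-6.11464368e-04, -9.65375919e-01, -2.60861958e-01,
         6.58568641e+01],
       [ 9.99999802e-01, -6.28669187e-04, -1.74887615e-05,
        -9.94298373e-01],
       [-1.47112646e-04, -2.60861917e-01,  9.65376113e-01,
        -1.42505208e+02],
       [ 0.00000000e+00,  0.00000000e+00,  0.00000000e+00,
         1.00000000e+00]])}
```

View pics/scene0.png

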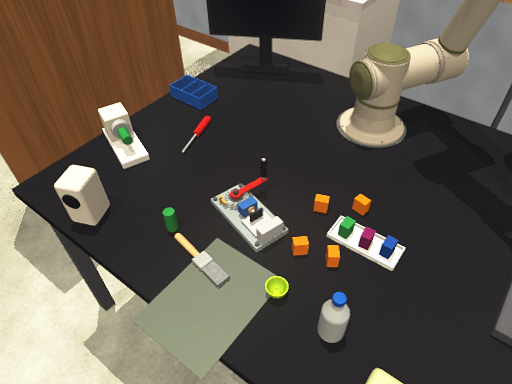

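View pics/top0.png

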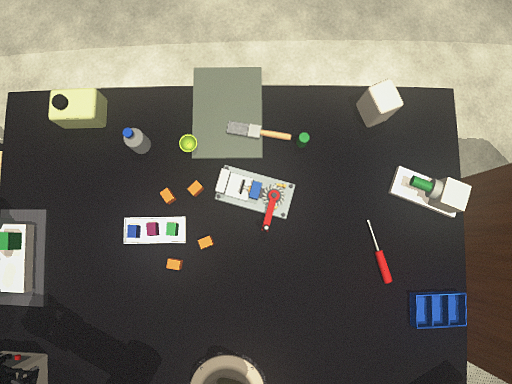

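View pics/wrist0.png

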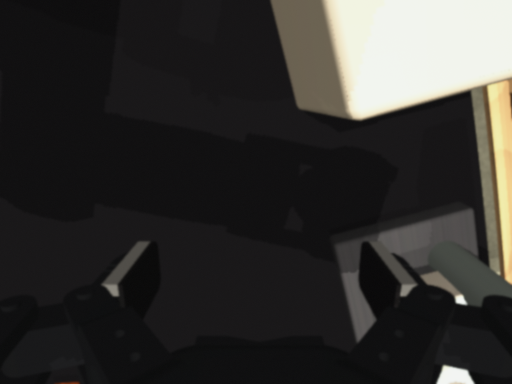

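```bash
cat > h.py <<'E'
from rig import readout,cams
import cv2,numpy as np
from scipy.spatial.transform import Rotation as Ro
def cam(n,pose=None):
    c=cams.calibration(n)
    if n!="wrist": return c,np.array(c["R"]),np.array(c["t"])
    p,q=pose
    Rw=Ro.from_quat([q[1],q[2],q[3],q[0]]).as_matrix(); T=np.array(c["T_tool_cam"])
    Rc=Rw@T[:3,:3]; tc=Rw@T[:3,3]+p
    return c,Rc.T,-Rc.T@tc
def ray(n,uv,z,pose=None):
    c,R,t=cam(n,pose); d=np.array([(uv[0]-c["cx"])/c["fx"],(uv[1]-c["cy"])/c["fy"]]); s=d.copy()
    for _ in range(30): s=d/(1+c["k1"]*(s@s))
    v=R.T@np.array([s[0],s[1],1]); o=-R.T@t
    return o+v*(z-o[2])/v[2]
def proj(n,X,pose=None):
    c,R,t=cam(n,pose); P=R@np.array(X,float)+t; s=P[:2]/P[2]; s=s*(1+c["k1"]*(s@s))
    return np.array([c["cx"]+c["fx"]*s[0],c["cy"]+c["fy"]*s[1]])
def pose():
    s=readout.sense(); return s["eef_pos"],s["ee_rot"]
def crop(src,dst,x0,y0,w,h,k):
    im=cv2.imread(src)[y0:y0+h,x0:x0+w]; cv2.imwrite(dst,cv2.resize(im,None,fx=k,fy=k,interpolation=cv2.INTER_CUBIC))
E
python3 -c "
from h import *
crop('pics/top0.png','pics/top0v.png',205,155,100,80,8)
crop('pics/top0.png','pics/top0t.png',115,205,80,50,10)
crop('pics/scene0.png','pics/scene0v.png',200,150,100,100,6)
"
```

```text
(no output)
```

View pics/top0v.png

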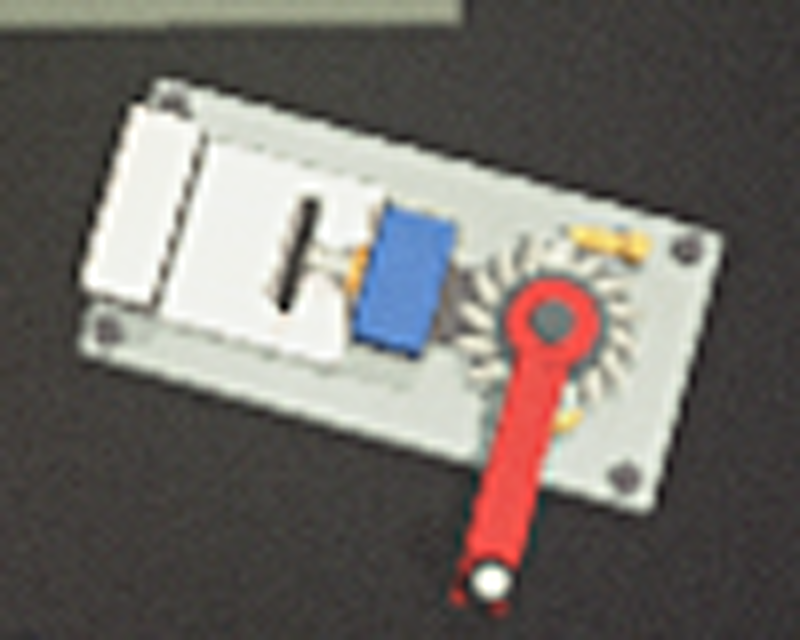

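View pics/top0t.png

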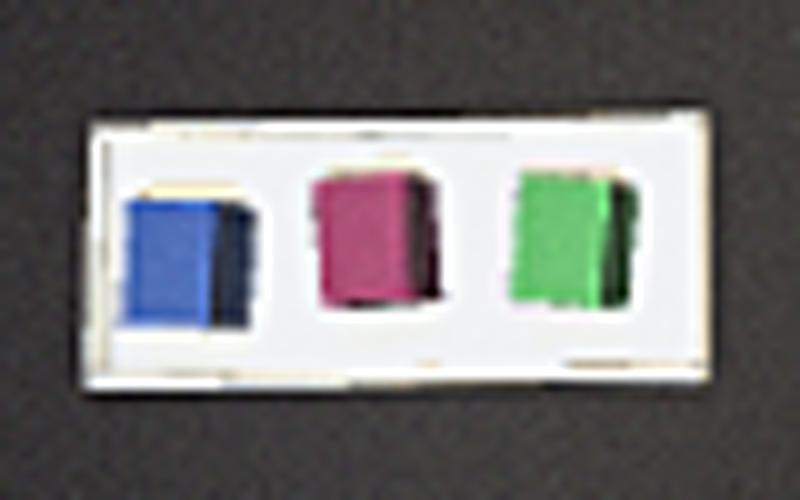

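View pics/scene0v.png

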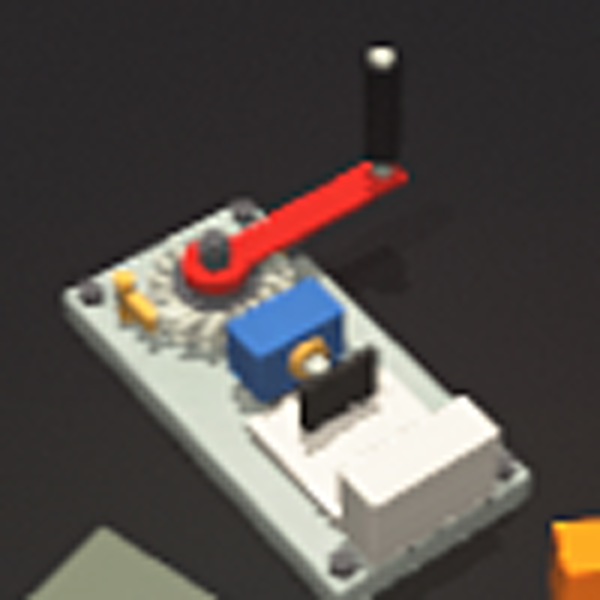

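```bash
python3 - <<'E'
from h import *
f=lambda x,y:(205+x/8-.5+.0625,155+y/8-.5+.0625)
for n in("top","scene"):
    c,R,t=cam(n);print(n,"pos",-R.T@t)
for z in(16,24):
    P=[ray("top",f(*p),z)[:2] for p in((155,82),(722,235),(655,510),(82,350))]
    print(z,[p.round(0) for p in P],[np.linalg.norm(P[i]-P[(i+1)%4]).round(1) for i in range(4)], [np.degrees(np.arctan2(*(P[i]-P[(i+1)%4])[::-1])).round(1) for i in range(4)],np.mean(P,0))
for nm,p,z in(("hub",(553,318),62),("gripT",(490,580),126),("redend",(475,595),60)):
    print(nm,ray("top",f(*p),z))
g=lambda x,y:(200+x/6-.5+.083,150+y/6-.5+.083)
for nm,p,z in(("hub",(213,240),66),("gripT",(380,52),126),("gripB",(382,165),62)):
    print("scene",nm,ray("scene",g(*p),z))
t=lambda x,y:(115+x/10-.45,205+y/10-.45)
for nm,pp in(("green",((520,175),(608,178),(600,303),(512,300))),("plum",((318,178),(405,172),(408,303),(322,303))),("blue",((130,202),(213,203),(210,325),(123,322)))):
    P=[ray("top",t(*p),49)[:2] for p in pp]
    print(nm,np.mean(P,0),[np.linalg.norm(P[i]-P[(i+1)%4]).round(1) for i in range(4)],[np.degrees(np.arctan2(*(P[i]-P[(i+1)%4])[::-1])).round(1) for i in range(4)])
E
```

```text
top pos [ 458.16617634  -74.65832289 1195.35981976]
scene pos [1163.29449267  386.81291482  863.58619248]
16 [array([684.,   7.]), array([ 624., -210.]), array([ 519., -182.]), array([581.,  34.])] [np.float64(224.4), np.float64(108.0), np.float64(225.1), np.float64(106.6)] [np.float64(74.4), np.float64(-14.5), np.float64(-105.9), np.float64(165.1)] [601.87523743 -87.87012237]
24 [array([682.,   6.]), array([ 623., -209.]), array([ 519., -182.]), array([580.,  33.])] [np.float64(222.9), np.float64(107.3), np.float64(223.5), np.float64(105.9)] [np.float64(74.4), np.float64(-14.5), np.float64(-105.9), np.float64(165.1)] [600.90040984 -87.78050222]
hub [ 586.94248042 -142.01616599   62.        ]
gripT [ 489.85801643 -115.74259777  126.        ]
redend [ 486.42243336 -112.80331571   60.        ]
scene hub [ 585.01920065 -141.42451983   66.        ]
scene gripT [ 486.92432747 -117.13031722  126.        ]
scene gripB [ 494.0252781  -110.65962708   62.        ]
green [488.95235575 161.07733336] [np.float64(26.2), np.float64(36.7), np.float64(26.1), np.float64(36.8)] [np.float64(88.0), np.float64(-3.0), np.float64(-91.9), np.float64(177.1)]
plum [488.94878076 219.76315616] [np.float64(26.1), np.float64(38.6), np.float64(25.7), np.float64(36.9)] [np.float64(93.9), np.float64(2.3), np.float64(-89.9), np.float64(-177.0)]
blue [481.78821167 278.10862048] [np.float64(25.2), np.float64(36.0), np.float64(26.3), np.float64(35.5)] [np.float64(89.4), np.float64(-0.2), np.float64(-91.7), np.float64(177.9)]
```

Call:
carry_out:
  steps: [-3.286,-1.824,0.62,0,0,0,0.35,-3.286,-1.824,0.62,0,0,0,0.35,-3.286,-1.824,0.62,0,0,0,0.35,-3.286,-1.824,0.62,0,0,0,0.35,-3.286,-1.824,0.62,0,0,0,0.35,-3.286,-1.824,0.62,0,0,0,0.35,-3.286,-1.824,0.62,0,0,0,0.35,-3.286,-1.824,0.62,0,0,0,0.35,-3.286,-1.824,0.62,0,0,0,0.35,-3.286,-1.824,0.62,0,0,0,0.35,-3.286,-1.824,0.62,0,0,0,0.35,-3.286,-1.824,0.62,0,0,0,0.35,-3.286,-1.824,0.62,0,0,0,0.35,0,0,0,0,0,1.397,0.35,0,0,0,0,0,1.397,0.35,0,0,0,0,0,1.397,0.35,0,0,0,0,0,1.397,0.35,0,0,0,0,0,1.397,0.35,0,0,0,0,0,1.397,0.35,0,0,0,0,0,1.397,0.35]
  grip_force: 40

```text
time_s: 1.82
eef_pos: [489.1, 161.1, 150.5]
ee_rot: [-0.0, 0.537, 0.843, -0.0]
force: [-0.5, -0.9, -0.4]
grip_width: 0.677
```

Call:
carry_out:
  steps: [0,0,0,0,0,1.397,0.35,0,0,0,0,0,1.397,0.35,0,0,0,0,0,1.397,0.35,0,0,0,0,0,1.397,0.35,0,0,0,0,0,0,0.35,0,0,0,0,0,0,0.35]

```text
time_s: 2.32
eef_pos: [489.2, 161.2, 150.6]
ee_rot: [-0.0, 0.722, 0.692, -0.0]
force: [-0.7, -0.2, 0.4]
grip_width: 0.671
```

```bash
python3 - <<'E'
from h import *
s=readout.sense();print(s["time_s"],s["joints"].round(3))
p,q=pose();print(p,q,s["grip_width"])
im=cams.capture("wrist");cv2.imwrite("pics/w1.png",im[:,:,::-1])
for z,(x,y) in((49,(489,161)),):
    print(proj("wrist",(x,y,z),(p,q)))
E
```

```text
2.3167 [0.09  0.37  1.641 0.    1.131 0.132]
[489.18925622 161.17231922 150.55208455] [-1.23958402e-04  7.21586259e-01  6.92324515e-01 -1.45582633e-04] 0.6709896759838938
[259.19078342 189.91432821]
```

View pics/w1.png

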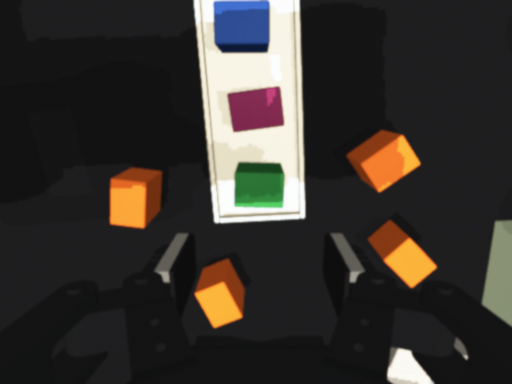

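```bash
python3 -c "
from h import *
crop('pics/w1.png','pics/w1c.png',215,145,90,75,8)
p=(489.189,161.172,150.552);q=(-1.2e-4,.721586,.692325,-1.46e-4)
"
```

```text
(no output)
```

View pics/w1c.png

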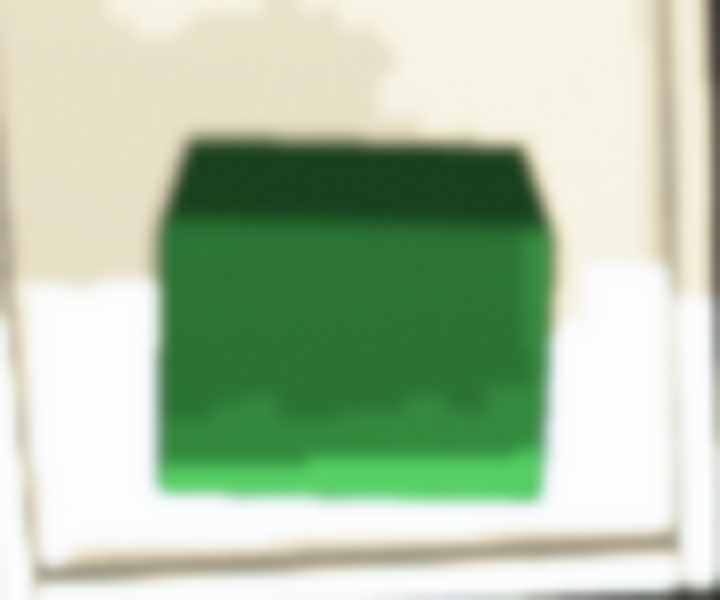

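```bash
python3 - <<'E'
from h import *
P0=(np.array([489.189,161.172,150.552]),np.array([-1.2e-4,.721586,.692325,-1.46e-4]))
f=lambda x,y:(215+x/8-.44,145+y/8-.44)
P=[ray("wrist",f(*p),49,P0)[:2] for p in((162,222),(550,232),(541,500),(160,493))]
print(P,np.mean(P,0),[np.linalg.norm(P[i]-P[(i+1)%4]).round(1) for i in range(4)],[np.degrees(np.arctan2(*(P[i]-P[(i+1)%4])[::-1])).round(1) for i in range(4)])
R=Ro.from_quat([*P0[1][1:],P0[1][0]]).as_matrix();print(R)
E
```

```text
[array([471.45686217, 175.29303976]), array([507.46121871, 172.83385433]), array([505.9956201 , 146.70860693]), array([469.65847311, 148.93115914])] [488.64304352 160.94166504] [np.float64(36.1), np.float64(26.2), np.float64(36.4), np.float64(26.4)] [np.float64(176.1), np.float64(86.8), np.float64(-3.5), np.float64(-93.9)]
[[ 4.13724306e-02  9.99143723e-01 -3.76861000e-04]
 [ 9.99143793e-01 -4.13724444e-02 -2.89782514e-05]
 [-4.45450988e-05 -3.75339429e-04 -9.99999929e-01]]
```

Call:
carry_out:
  steps: [0,-0.04,3.3,0,0,0.24,0.35,0,0,3.3,0,0,0,0.35,0,0,3.3,0,0,0,0.35,0,0,3.0,0,0,0,0.35,0,0,0.6,0,0,0,0.35,0,0,0,0,0,0,0.35,0,0,0,0,0,0,-0.4,0,0,0,0,0,0,-0.4,0,0,0,0,0,0,-0.4,0,0,0,0,0,0,-0.4,0,0,0,0,0,0,-0.4]
  grip_force: 30

```text
time_s: 3.28
eef_pos: [490.1, 161.3, 17.6]
ee_rot: [0.001, 0.73, 0.684, 0.001]
force: [-0.2, -1.3, 7.2]
grip_width: 0.441
```

Call:
carry_out:
  steps: [0,0,-3,0,0,0,-0.4,0,0,-4,0,0,0,-0.4,0,0,-4,0,0,0,-0.4,0,0,-3.2,0,0,0,-0.4,-2.875,2.335,0,0,0,0,-0.4,-2.875,2.335,0,0,0,0,-0.4,-2.875,2.335,0,0,0,0,-0.4,-2.875,2.335,0,0,0,0,-0.4,-2.875,2.335,0,0,0,0,-0.4,-2.875,2.335,0,0,0,0,-0.4,0,0,0,0,0,1.17,-0.4,0,0,0,0,0,1.17,-0.4,0,0,0,0,0,0,-0.4,0,0,0,0,0,0,-0.4]

```text
time_s: 4.45
eef_pos: [617.3, -20.1, 158.3]
ee_rot: [0.0, 0.795, 0.607, 0.0]
force: [1.5, 1.4, -0.9]
grip_width: 0.439
```

```bash
python3 - <<'E'
from h import *
p,q=pose();s=readout.sense();print(list(p),list(q),s["grip_width"],s["time_s"],s["force"])
R=Ro.from_quat([*q[1:],q[0]]).as_matrix();print(R.round(4))
im=cams.capture("wrist");cv2.imwrite("pics/w2.png",im[:,:,::-1])
im=cams.capture("scene");cv2.imwrite("pics/s2.png",im[:,:,::-1])
crop('pics/s2.png','pics/s2c.png',180,110,220,160,3.5)
E
```

```text
[np.float64(617.2610819897271), np.float64(-20.07938149027787), np.float64(158.33216073327895)] [np.float64(0.0002770913612890621), np.float64(0.794911041662019), np.float64(0.6067258881919241), np.float64(0.0002359277479396513)] 0.43917483382491057 4.45 [ 1.53563633  1.44104697 -0.91137169]
[[ 2.638e-01  9.646e-01  7.000e-04]
 [ 9.646e-01 -2.638e-01 -2.000e-04]
 [ 0.000e+00  7.000e-04 -1.000e+00]]
```

View pics/w2.png

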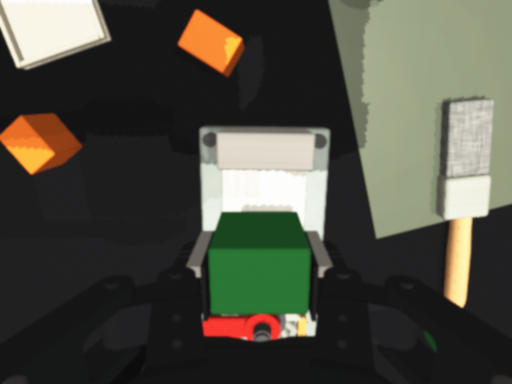

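View pics/s2c.png

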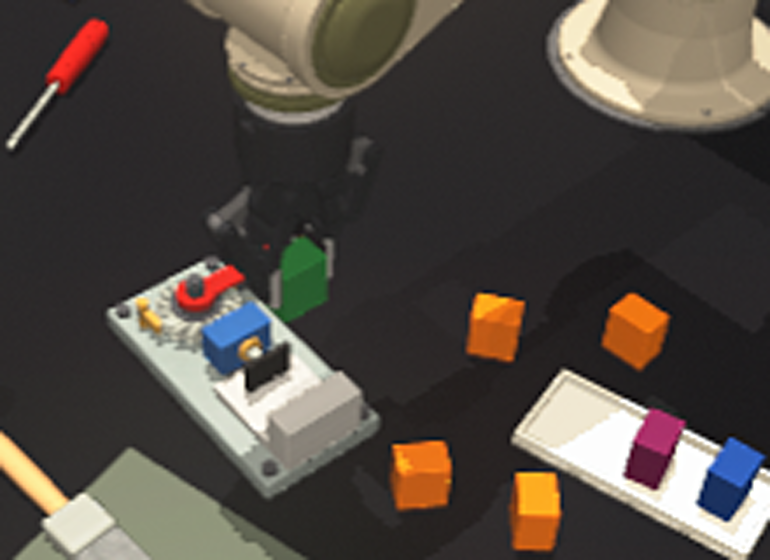

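```bash
python3 -c "
from h import *
crop('pics/w2.png','pics/w2c.png',190,115,150,110,5)
crop('pics/w2.png','pics/w2d.png',190,300,150,50,5)"
```

```text
(no output)
```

View pics/w2c.png

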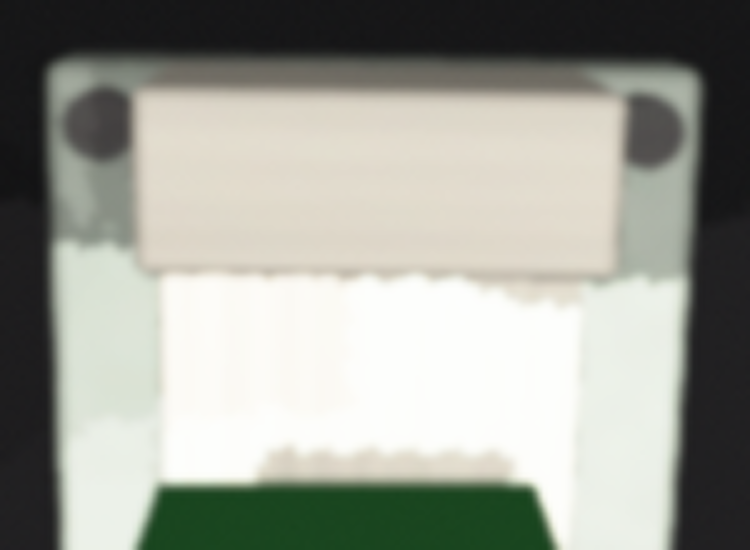

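View pics/w2d.png

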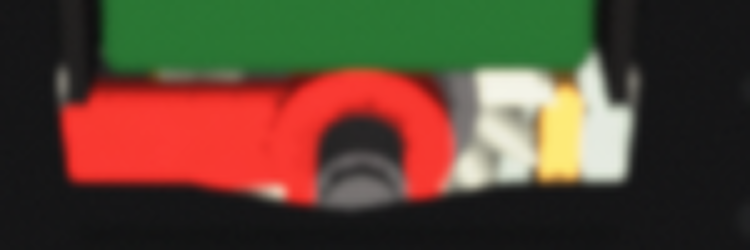

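```bash
python3 - <<'E'
from h import *
P0=(np.array([617.261,-20.079,158.332]),np.array([2.77e-4,.794911,.606726,2.36e-4]))
f=lambda x,y:(190+x/5-.4,115+y/5-.4)
P=[ray("wrist",f(*p),65,P0)[:2] for p in((137,92),(627,97),(617,272),(142,268))]
an=lambda v:np.degrees(np.arctan2(v[1],v[0])).round(2)
print(np.round(P,1),np.linalg.norm(P[0]-P[1]),np.linalg.norm(P[1]-P[2]),"yaws",an(P[1]-P[0]),an(P[2]-P[3]),an(P[0]-P[3])-90,an(P[1]-P[2])-90)
yaw=np.radians(np.mean([an(P[1]-P[0]),an(P[2]-P[3])]))
for yw in(yaw,np.radians(-15.3)):
    yv=np.array([-np.sin(yw),np.cos(yw)]);print(np.degrees(yw),"bed from jaw face",(P[2]+P[3])/2-17*yv)
    for z in(62,66):
        h=ray("wrist",(190+360/5-.4,300+180/5-.4),z,P0)[:2];print("hub",h,"bed",h+126*yv)
B=[ray("wrist",f(*p),158.3-13.6,P0)[:2] for p in((158,487),(536,487))]
print("blank far bottom edge",B,an(B[1]-B[0]),np.linalg.norm(B[1]-B[0]))
E
```

```text
[[600.4  29.2]
 [666.2  10.5]
 [659.3 -13.4]
 [593.7   5.2]] 68.43673740623987 24.912984259321636 yaws -15.89 -15.82 -15.489999999999995 -16.239999999999995
-15.855 bed from jaw face [621.84386637 -20.48279879]
hub [ 586.05396462 -142.19112411] bed [620.47764145 -20.98464543]
hub [ 586.86344787 -139.09660991] bed [621.28712471 -17.89013123]
-15.300000000000002 bed from jaw face [622.00248885 -20.52701985]
hub [ 586.05396462 -142.19112411] bed [619.30196891 -20.65688938]
hub [ 586.86344787 -139.09660991] bed [620.11145217 -17.56237518]
blank far bottom edge [array([602.52137932,  -3.54011838]), array([638.34262121, -13.365725  ])] -15.34 37.14436586976629
```

Call:
carry_out:
  steps: [0.1,0.37,0,0,0,0.08,-0.4,0,0,3.5,0,0,0,-0.4,0,0,3.5,0,0,0,-0.4,0,0,2.5,0,0,0,-0.4,0,0,1.0,0,0,0,-0.4,0,0,0.5,0,0,0,-0.4,0,0,0,0,0,0,-0.4,0,0,0,0,0,0,-0.4]

```text
time_s: 5.22
eef_pos: [622.1, -20.3, 49.4]
ee_rot: [0.001, 0.798, 0.603, 0.001]
force: [-0.6, 0.1, 0.1]
grip_width: 0.438
```

```bash
python3 - <<'E'
from h import *
p,q=pose();s=readout.sense();print(list(p),list(q),s["grip_width"],s["time_s"],s["force"])
for n in("wrist","scene"):
    im=cams.capture(n);cv2.imwrite(f"pics/{n[0]}3.png",im[:,:,::-1])
crop('pics/s3.png','pics/s3c.png',200,150,100,100,6)
crop('pics/w3.png','pics/w3c.png',170,50,180,250,2.4)
E
```

```text
[np.float64(622.1206376757963), np.float64(-20.325247955191006), np.float64(49.36833969387168)] [np.float64(0.0010245127301084767), np.float64(0.7978955338797302), np.float64(0.6027942446732426), np.float64(0.0008752012687615971)] 0.4382564807794919 5.2167 [-0.55458021  0.14231455  0.10502145]
```

View pics/s3c.png

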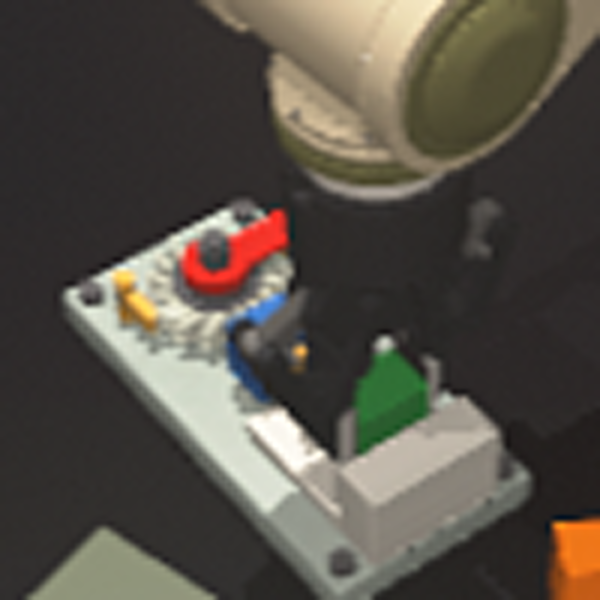

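View pics/w3c.png

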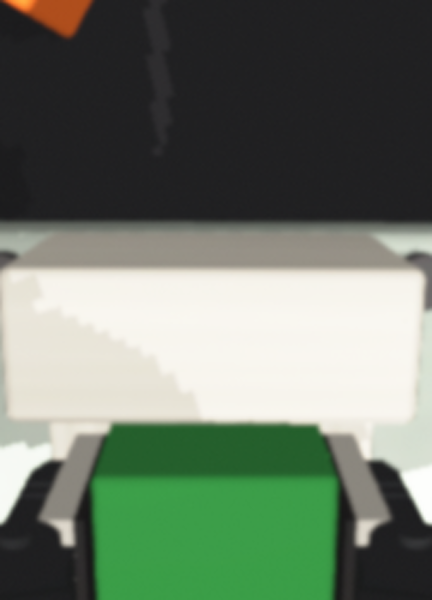

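Call:
carry_out:
  steps: [0,0,0.3,0,0,0,-0.4,0,0,0.2,0,0,0,-0.4,0,0,0.05,0,0,0,-0.4,0,0,0,0,0,0,-0.4]

```text
time_s: 5.65
eef_pos: [621.6, -20.3, 43.6]
ee_rot: [0.001, 0.798, 0.603, 0.0]
force: [-3.9, -0.1, 9.2]
grip_width: 0.44
```

Call:
carry_out:
  steps: [0,0,0,0,0,0,0.1,0,0,0,0,0,0,0.3,0,0,0,0,0,0,0.3,0,0,0,0,0,0,0.3,0,0,-1,0,0,0,0.3,0,0,-3.5,0,0,0,0.3,0,0,-3.5,0,0,0,0.3,0,0,-3.5,0,0,0,0.3,0,0,-1.0,0,0,0,0.3,0,0,0,0,0,0,0.3]

```text
time_s: 6.48
eef_pos: [622.4, -20.4, 171.3]
ee_rot: [0.003, 0.798, 0.603, 0.002]
force: [-0.4, -0.9, -0.1]
grip_width: 0.649
```

```bash
python3 - <<'E'
from h import *
p,q=pose();s=readout.sense();print(list(p),list(q),s["grip_width"],s["time_s"],s["force"])
for n in("wrist","scene"):
    im=cams.capture(n);cv2.imwrite(f"pics/{n[0]}4.png",im[:,:,::-1])
crop('pics/s4.png','pics/s4c.png',200,150,100,100,6)
crop('pics/w4.png','pics/w4c.png',170,110,180,240,2.5)
E
```

```text
[np.float64(622.4411784502025), np.float64(-20.440547516990684), np.float64(171.25151519249331)] [np.float64(0.002617604186383704), np.float64(0.7979615186255331), np.float64(0.602698690481176), np.float64(0.0022025969744852714)] 0.649476096733768 6.4833 [-0.42557632 -0.85891818 -0.12406999]
```

View pics/s4c.png

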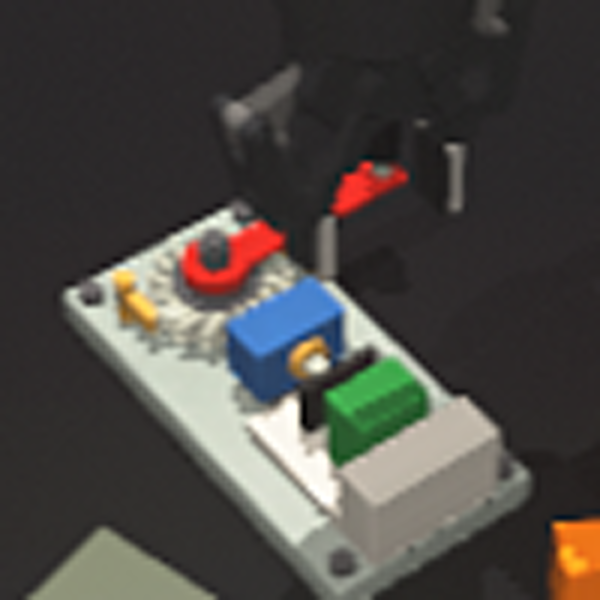

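View pics/w4c.png

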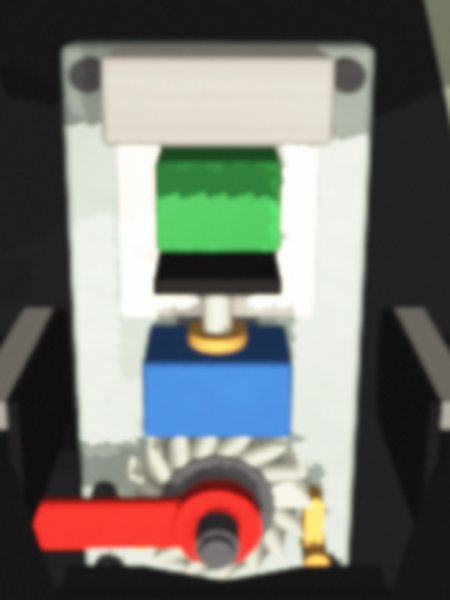

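```bash
python3 - <<'E'
from h import *
crop('pics/w4.png','pics/w4d.png',220,160,80,100,6)
s=readout.sense()
# current lever estimate
ax=np.array([586.2,-141.8]);yaw=np.radians(-15.6)
for j in (0,.32,.61,.64):
    a=np.pi+yaw+j-.314; print(j,ax+100*np.array([np.cos(a),np.sin(a)]))
E
```

```text
0 [502.89906338 -86.47411133]
0.32 [ 489.72412608 -115.48639607]
0.61 [ 486.22815109 -144.172641  ]
0.64 [ 486.3443036  -147.17027901]
```

View pics/w4d.png

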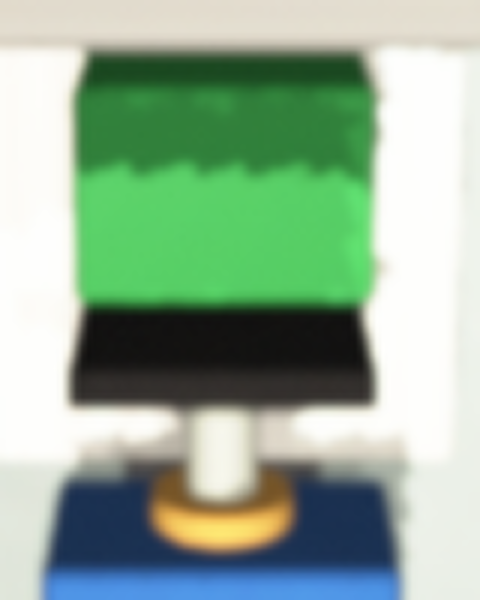

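```bash
python3 - <<'E'
from h import *
P0=(np.array([622.441,-20.4405,171.2515]),np.array([.002618,.797962,.602699,.0022026]))
f=lambda x,y:(220+x/6-.42,160+y/6-.42)
yw=np.radians(-15.6);yv=np.array([-np.sin(yw),np.cos(yw)])
g=lambda y,z,x=222:ray("wrist",f(x,y),z,P0)[:2]@yv
print("jaw",g(48,65),"front",g(88,75),"back",g(305,75),"pad",g(368,64))
E
```

```text
jaw 163.74918166464042 front 160.77602882808304 back 133.0608639863574 pad 120.64928361790665
```

Call:
carry_out:
  steps: [-2.544,-2.038,0,0,0,0,0.3,-2.544,-2.038,0,0,0,0,0.3,-2.544,-2.038,0,0,0,0,0.3,-2.544,-2.038,0,0,0,0,0.3,-2.544,-2.038,0,0,0,0,0.3,0,0,0,0,0,-1.385,0.3,0,0,0,0,0,-1.385,0.3,0,0,0,0,0,-1.385,0.3,0,0,0,0,0,-1.385,0.3,0,0,0,0,0,-1.385,0.3,0,0,0,0,0,-1.385,0.3,0,0,0,0,0,-1.385,0.3,0,0,0,0,0,-1.385,0.3,0,0,0,0,0,-1.385,0.3,0,0,0,0,0,-1.385,0.3,0,0,0,0,0,-1.385,0.3,0,0,0,0,0,-1.385,0.3,0,0,0,0,0,-1.385,0.3,0,0,0,0,0,0,0.3,0,0,0,0,0,0,0.3]

```text
time_s: 8.25
eef_pos: [487.8, -114.4, 165.9]
ee_rot: [-0.001, 0.14, 0.99, 0.0]
force: [0.2, 0.6, 0.2]
grip_width: 0.652
```

```bash
python3 - <<'E'
from h import *
p,q=pose();s=readout.sense();print(list(p),list(q),s["grip_width"],s["time_s"],s["force"],s["joints"])
R=Ro.from_quat([*q[1:],q[0]]).as_matrix();print(R.round(4))
im=cams.capture("wrist");cv2.imwrite(f"pics/w5.png",im[:,:,::-1])
print(proj("wrist",(490,-115.6,126),(p,q)))
E
```

```text
[np.float64(487.7746117942773), np.float64(-114.39393732460931), np.float64(165.9262790674963)] [np.float64(-0.001226806434207272), np.float64(0.13970061099550973), np.float64(0.9901929471052053), np.float64(0.0004021648444640314)] 0.6522964905485105 8.25 [0.16901969 0.63828483 0.16111685] [-4.64617170e-01  3.24652741e-01  1.66140100e+00 -2.16549758e-05
  1.15812092e+00 -1.75508644e+00]
[[-9.610e-01  2.767e-01 -2.300e-03]
 [ 2.767e-01  9.610e-01  1.100e-03]
 [ 2.500e-03  5.000e-04 -1.000e+00]]
[259.87495062 222.84456993]
```

View pics/w5.png

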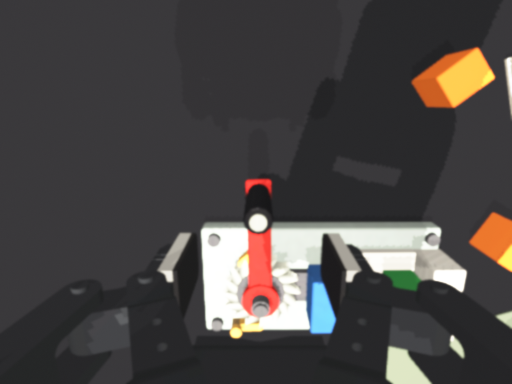

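Call:
carry_out:
  steps: [-0.25,-0.09,2.5,0,0,0,0.3,0,0,3,0,0,0,0.3,0,0,2.4,0,0,0,0.3,0,0,0,0,0,0,0.3,0,0,0,0,0,0,-0.3,0,0,0,0,0,0,-1,0,0,0,0,0,0,-1,0,0,0,0,0,0,-1,0,0,0,0,0,0,-1,0,0,0,0,0,0,-1]
  grip_force: 50

```text
time_s: 9.13
eef_pos: [491.3, -116.6, 89.8]
ee_rot: [0.001, 0.138, 0.99, -0.001]
force: [-1.9, 0.8, 7.6]
grip_width: 0.196
```

```bash
python3 - <<'E'
from h import *
s=readout.sense();print(list(s["eef_pos"]),s["grip_width"],s["time_s"],s["force"],s["wrist_torque"])
E
```

```text
[np.float64(491.28333219225215), np.float64(-116.58835692703431), np.float64(89.81987403294053)] 0.19596662345564175 9.1333 [-1.89656489  0.81660804  7.64234987] [ 0.07630326  0.16471877 -0.02321793]
```

Call:
carry_out:
  steps: [-0.01,0.58,0,0,0,0,-1,-0.05,0.58,0,0,0,0,-1,-0.08,0.57,0,0,0,0,-1,-0.11,0.57,0,0,0,0,-1,-0.15,0.56,0,0,0,0,-1,0,0,0,0,0,0,-1,0,0,0,0,0,0,-1]

```text
time_s: 9.72
eef_pos: [502.9, -89.7, 89.8]
ee_rot: [0.001, 0.138, 0.99, -0.0]
force: [-1.8, 1.4, 8.0]
grip_width: 0.195
```

```bash
cat > st.py <<'E'
from h import *
s=readout.sense();p=s["eef_pos"]
ax=np.array([586.2,-141.8]);yw=np.radians(-15.6)
d=p[:2]-ax;a=np.arctan2(d[1],d[0])-np.pi-yw;a=(a+np.pi)%(2*np.pi)-np.pi
j=a+.314;t=a+np.pi+yw
T=np.array([-np.sin(t),np.cos(t)]);rr=d/np.linalg.norm(d)
print("t",round(s["time_s"],2),"p",p.round(2),"q",s["ee_rot"].round(4),"r",np.linalg.norm(d).round(2),"j",j.round(4),"F",s["force"].round(2),"tang(resist>0 opp)",(-s["force"][:2]@T).round(2),"rad",(s["force"][:2]@rr).round(2),"M",s["wrist_torque"].round(3),s["grip_width"].round(3))
E
python3 st.py
```

```text
Traceback (most recent call last):
  File "st.py", line 7, in <module>
    print("t",round(s["time_s"],2),"p",p.round(2),"q",s["ee_rot"].round(4),"r",np.linalg.norm(d).round(2),"j",j.round(4),"F",s["force"].round(2),"tang(resist>0 opp)",(-s["force"][:2]@T).round(2),"rad",(s["force"][:2]@rr).round(2),"M",s["wrist_torque"].round(3),s["grip_width"].round(3))
                                                                                                                                                                                                                                                                     ^^^^^^^^^^^^^^^^^^^^^
AttributeError: 'float' object has no attribute 'round'
```

```bash
sed -i 's/,s\["grip_width"\].round(3)//' st.py; python3 st.py
```

```text
t 9.72 p [502.91 -89.73  89.79] q [ 1.200e-03  1.378e-01  9.905e-01 -3.000e-04] r 98.22 j 0.0276 F [-1.81  1.45  8.05] tang(resist>0 opp) 0.27 rad 2.3 M [ 0.131  0.28  -0.029]
```

Call:
carry_out:
  steps: [-0.04,0.12,0,0,0,0,-1,-0.04,0.12,0,0,0,0,-1,0,0,0,0,0,0,-1,0,0,0,0,0,0,-1]

```text
time_s: 10.05
eef_pos: [504.1, -87.8, 89.8]
ee_rot: [0.001, 0.138, 0.99, -0.0]
force: [-2.7, 1.0, 8.8]
grip_width: 0.191
```

```bash
python3 st.py
```

```text
t 10.05 p [504.14 -87.81  89.81] q [ 1.100e-03  1.380e-01  9.904e-01 -3.000e-04] r 98.23 j 0.0044 F [-2.67  0.98  8.82] tang(resist>0 opp) -0.65 rad 2.77 M [ 0.174  0.414 -0.05 ]
```

Call:
carry_out:
  steps: [-0.04,0.12,0,0,0,0,-1,-0.04,0.12,0,0,0,0,-1,0,0,0,0,0,0,-1,0,0,0,0,0,0,-1]

```text
time_s: 10.38
eef_pos: [505.2, -86.2, 89.8]
ee_rot: [0.001, 0.138, 0.99, -0.001]
force: [-5.0, -1.9, 8.8]
grip_width: 0.201
```

```bash
python3 st.py
```

```text
t 10.38 p [505.18 -86.25  89.79] q [ 6.000e-04  1.379e-01  9.904e-01 -8.000e-04] r 98.23 j -0.0148 F [-5.   -1.88  8.85] tang(resist>0 opp) -4.37 rad 3.06 M [-0.376  0.836 -0.01 ]
```

```bash
cat > arc.py <<'E'
from h import *
import sys
n=int(sys.argv[2]);j1=float(sys.argv[1])  # target in est coords
s=readout.sense();p=s["eef_pos"];q=s["ee_rot"]
R=Ro.from_quat([*q[1:],q[0]]).as_matrix()
ax=np.array([586.2,-141.8]);yw=np.radians(-15.6)
d=p[:2]-ax;r=np.linalg.norm(d);a=np.arctan2(d[1],d[0]);j0=(a-np.pi-yw+.314+np.pi)%(2*np.pi)-np.pi
A=a+np.linspace(0,j1-j0,n+1)
P=ax+r*np.c_[np.cos(A),np.sin(A)]
D=np.c_[np.diff(P,axis=0),np.zeros(n)]@R/10
print(j0,r);print(D[:,:2].round(2).tolist(),D.sum(0).round(3))
E
python3 arc.py 0.60 12; python3 arc.py .6 10
```

```text
-0.014811622615251263 98.23385561822033
[[0.15, -0.48], [0.12, -0.49], [0.1, -0.49], [0.07, -0.5], [0.05, -0.5], [0.02, -0.5], [-0.0, -0.5], [-0.03, -0.5], [-0.06, -0.5], [-0.08, -0.5], [-0.11, -0.49], [-0.13, -0.49]] [ 0.101 -5.944  0.008]
-0.014811622615251263 98.23385561822033
[[0.17, -0.58], [0.14, -0.59], [0.1, -0.6], [0.07, -0.6], [0.03, -0.6], [-0.01, -0.6], [-0.05, -0.6], [-0.08, -0.6], [-0.12, -0.59], [-0.16, -0.58]] [ 0.101 -5.944  0.008]
```

Call:
carry_out:
  steps: [0.15,-0.48,0,0,0,0,-1,0.12,-0.49,0,0,0,0,-1,0.1,-0.49,0,0,0,0,-1,0.07,-0.5,0,0,0,0,-1,0.05,-0.5,0,0,0,0,-1,0.02,-0.5,0,0,0,0,-1,0,-0.5,0,0,0,0,-1,-0.03,-0.5,0,0,0,0,-1,-0.06,-0.5,0,0,0,0,-1,-0.08,-0.5,0,0,0,0,-1,-0.11,-0.49,0,0,0,0,-1,-0.13,-0.49,0,0,0,0,-1,0,0,0,0,0,0,-1,0,0,0,0,0,0,-1,0,0,0,0,0,0,-1,0,0,0,0,0,0,-1,0,0,0,0,0,0,-1,0,0,0,0,0,0,-1]

```text
time_s: 11.88
eef_pos: [488.0, -142.9, 89.8]
ee_rot: [0.001, 0.138, 0.99, -0.001]
force: [-4.8, -0.3, 8.6]
grip_width: 0.194
```

```bash
python3 st.py; python3 arc.py 0.60 1
```

```text
t 11.88 p [ 488.03 -142.94   89.79] q [ 7.000e-04  1.380e-01  9.904e-01 -6.000e-04] r 98.18 j 0.5979 F [-4.82 -0.27  8.63] tang(resist>0 opp) -0.21 rad 4.83 M [-0.041  0.767  0.036]
0.5979101638759401 98.18109690445065
[[-0.01, -0.02]] [-0.006 -0.02   0.   ]
```

```bash
cat > avg.py <<'E'
from h import *
import sys
ax=np.array([586.2,-141.8]);yw=np.radians(-15.6)
L=[];n=sys.argv[1]
for i in range(8):
    s=readout.sense();d=s["eef_pos"][:2]-ax;rr=d/np.linalg.norm(d);T=np.array([-rr[1],rr[0]])
    j=(np.arctan2(d[1],d[0])-np.pi-yw+.314+np.pi)%(2*np.pi)-np.pi
    L.append([j,-s["force"][:2]@T,s["force"][:2]@rr,*s["force"],*s["wrist_torque"],*s["tau"]])
    im=cams.capture("wrist" if i else "scene")
    if i<2:cv2.imwrite(f"pics/{n}_{'sw'[i]}.png",im[:,:,::-1])
L=np.array(L);print("t",s["time_s"],"j,tang,rad,F,M,tau mean",L.mean(0).round(3).tolist());print("sd",L.std(0)[:6].round(2))
print(readout.sense()["time_s"])
E
python3 avg.py a1
```

```text
t 12.2333 j,tang,rad,F,M,tau mean [0.598, -0.03, 4.415, -4.414, -0.081, 8.998, -0.047, 0.746, 0.002, 0.807, -38.132, -20.337, 0.505, -0.921, 0.003]
sd [0.   0.36 0.37 0.37 0.36 0.21]
12.2833
```

View pics/a1_w.png

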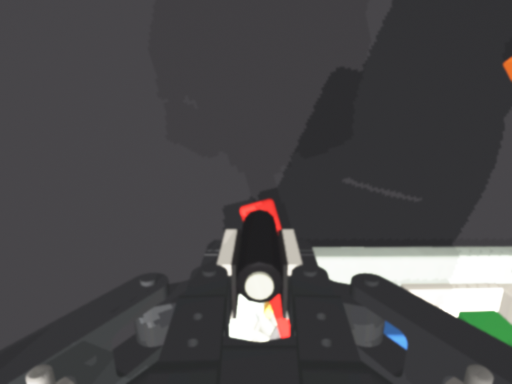

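```bash
python3 arc.py 0.0 9; sed -i 's/^print(D.*//' arc.py; python3 - <<'E'
E
crop=1; python3 -c "
from h import *
crop('pics/a1_s.png','pics/a1_sc.png',200,150,100,100,6)"
```

```text
0.5975623435105719 98.19540569313531
[[0.16, 0.63], [0.12, 0.64], [0.08, 0.65], [0.04, 0.65], [-0.01, 0.65], [-0.05, 0.65], [-0.09, 0.65], [-0.14, 0.64], [-0.18, 0.63]] [-0.062  5.781 -0.006]
```

View pics/a1_sc.png

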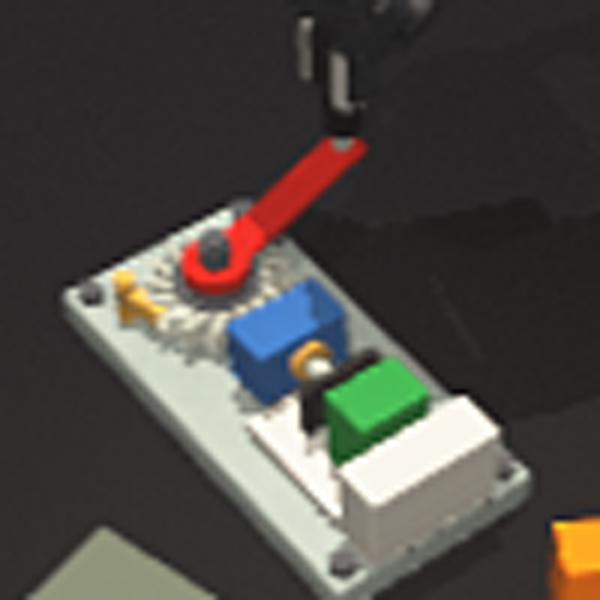

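```bash
python3 - <<'E'
from h import *
import cv2
a=cv2.imread('pics/s4.png')[195:225,230:270];b=cv2.imread('pics/a1_s.png')[195:225,230:270]
im=np.hstack([cv2.resize(x,None,fx=9,fy=9,interpolation=cv2.INTER_CUBIC) for x in(a,b)]);cv2.imwrite('pics/cmp1.png',im)
yw=np.radians(-15.6);yv=np.array([-np.sin(yw),np.cos(yw),0])
X=np.array([600,-80,60.]);print(proj("scene",X+5*yv)-proj("scene",X))
E
```

```text
[1.08839933 1.07520011]
```

View pics/cmp1.png

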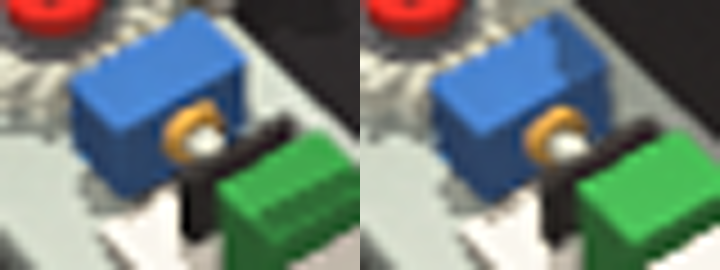

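```bash
cat > reg.py <<'E'
from h import *
import sys
# template match of blue/brass region in channel-blue minus red
a=cv2.imread(sys.argv[1]).astype(np.float32);b=cv2.imread(sys.argv[2]).astype(np.float32)
f=lambda x:cv2.resize((x[:,:,2]-x[:,:,0])/(x.sum(2)+30),None,fx=10,fy=10,interpolation=cv2.INTER_CUBIC)
A,B=f(a),f(b)
def m(u,v,w,h,nm):
    t=A[v*10:(v+h)*10,u*10:(u+w)*10];S=B[(v-4)*10:(v+h+4)*10,(u-4)*10:(u+w+4)*10]
    r=cv2.matchTemplate(S,t,cv2.TM_CCOEFF_NORMED);_,x,_,l=cv2.minMaxLoc(r);print(nm,(l[0]-40)/10,(l[1]-40)/10,round(x,3))
m(235,196,24,22,"carriage");m(215,175,20,20,"base/wheel");m(270,215,16,14,"fixedjaw")
E
python3 reg.py pics/s4.png pics/a1_s.png;python3 reg.py pics/scene0.png pics/s4.png; python3 reg.py pics/scene0.png pics/a1_s.png
```

```text
carriage 0.2 0.2 0.988
base/wheel 0.0 0.0 0.997
fixedjaw -4.0 1.6 0.509
carriage 0.0 0.0 0.996
base/wheel 0.0 0.0 0.999
fixedjaw -4.0 -4.0 0.492
carriage 0.2 0.2 0.985
base/wheel 0.0 0.0 0.997
fixedjaw 0.3 0.0 0.891
```

```bash
python3 - <<'E'
from h import *
im=cams.capture("top");cv2.imwrite("pics/t6.png",im[:,:,::-1])
a=cv2.imread('pics/top0.png')[168:212,215:265];b=cv2.imread('pics/t6.png')[168:212,215:265]
cv2.imwrite('pics/cmp2.png',np.hstack([cv2.resize(x,None,fx=8,fy=8,interpolation=cv2.INTER_CUBIC) for x in(a,b)]))
yw=np.radians(-15.6);yv=np.array([-np.sin(yw),np.cos(yw),0])
X=np.array([600,-80,60.]);print(proj("top",X+5*yv)-proj("top",X))
E
```

```text
[-1.64886112 -0.44818596]
```

View pics/cmp2.png

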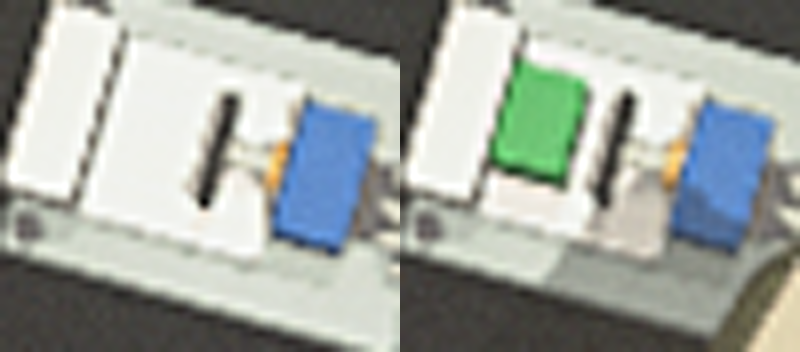

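Call:
carry_out:
  steps: [-0.04,-0.11,0,0,0,0,-1,-0.04,-0.11,0,0,0,0,-1,0,0,0,0,0,0,-1,0,0,0,0,0,0,-1]

```text
time_s: 12.67
eef_pos: [488.1, -145.2, 89.8]
ee_rot: [0.0, 0.138, 0.99, -0.001]
force: [-6.4, 0.3, 10.0]
grip_width: 0.198
```

```bash
python3 st.py; python3 - <<'E'
from h import *
im=cams.capture("top");cv2.imwrite("pics/t7.png",im[:,:,::-1])
im=cams.capture("scene");cv2.imwrite("pics/s7.png",im[:,:,::-1])
a=cv2.imread('pics/top0.png')[168:218,235:295];b=cv2.imread('pics/t7.png')[168:218,235:295]
A=np.hstack([cv2.resize(x,None,fx=6,fy=6,interpolation=cv2.INTER_CUBIC) for x in(a,b)])
a=cv2.imread('pics/s4.png')[180:220,225:285];b=cv2.imread('pics/s7.png')[180:220,225:285]
B=np.hstack([cv2.resize(x,None,fx=6,fy=6,interpolation=cv2.INTER_CUBIC) for x in(a,b)])
cv2.imwrite('pics/cmp3.png',np.vstack([A,B]))
E
```

```text
t 12.67 p [ 488.07 -145.21   89.79] q [ 5.000e-04  1.380e-01  9.904e-01 -6.000e-04] r 98.19 j 0.621 F [-6.38  0.31 10.02] tang(resist>0 opp) 0.53 rad 6.37 M [0.023 0.876 0.007]
```

View pics/cmp3.png

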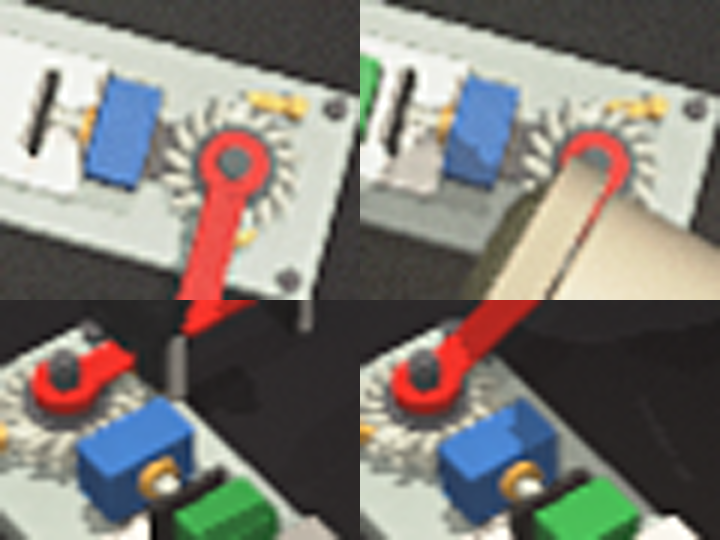

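Call:
carry_out:
  steps: [-0.04,-0.11,0,0,0,0,-1,-0.04,-0.11,0,0,0,0,-1,0,0,0,0,0,0,-1,0,0,0,0,0,0,-1]

```text
time_s: 13.1
eef_pos: [488.1, -147.0, 89.8]
ee_rot: [0.0, 0.138, 0.99, -0.0]
force: [-6.3, 3.0, 10.3]
grip_width: 0.196
```

```bash
python3 st.py; python3 - <<'E'
from h import *
for f in("top0","t7"):
    crop(f'pics/{f}.png',f'pics/{f}_wh.png',255,175,40,40,10)
a=cv2.imread('pics/top0_wh.png');b=cv2.imread('pics/t7_wh.png');cv2.imwrite('pics/cmp4.png',np.hstack([a,b]))
E
```

```text
t 13.1 p [ 488.13 -146.99   89.76] q [ 2.000e-04  1.380e-01  9.904e-01 -1.000e-04] r 98.21 j 0.6392 F [-6.25  3.03 10.32] tang(resist>0 opp) 3.36 rad 6.08 M [0.469 0.863 0.01 ]
```

View pics/cmp4.png

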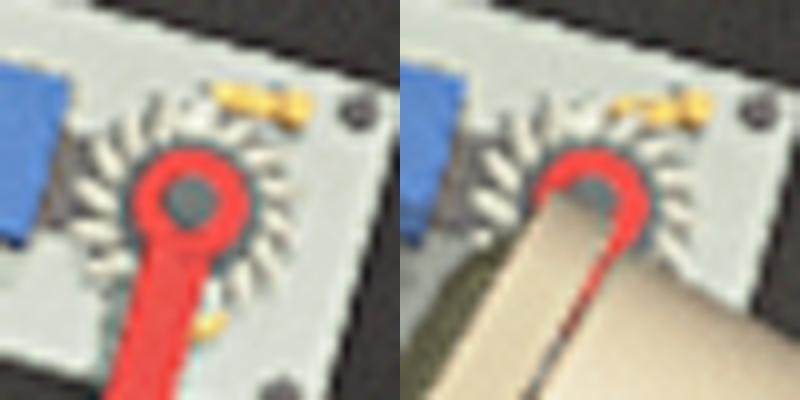

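```bash
cat > jaw.py <<'E'
from h import *
import sys
from scipy.ndimage import map_coordinates
yw=np.radians(-15.6);yv=np.array([-np.sin(yw),np.cos(yw)]);xv=np.array([np.cos(yw),np.sin(yw)])
ax=np.array([586.2,-141.8])
def meas(n,f):
    im=cv2.imread(f).astype(float)
    ys=np.arange(20,125,.25);out=[]
    B=np.zeros(len(ys));D=np.zeros(len(ys))
    for x in (np.arange(2,20,2) if n=="top" else np.arange(8,22,2)):
        uv=np.array([proj(n,[*(ax+y*yv+x*xv),65.]) for y in ys])
        c=[map_coordinates(im[:,:,k],[uv[:,1],uv[:,0]],order=1) for k in range(3)]
        B+=(c[0]-c[2])/(sum(c)+20);D+=sum(c)
    m=B/B.max();i=np.where(m>.5)[0];
    return ys[i[0]],ys[i[-1]],(B.clip(0)*ys).sum()/B.clip(0).sum(), ys[(ys>70)&(ys<112)][np.argmin(D[(ys>70)&(ys<112)])]
for a in sys.argv[1:]:
    n,f=a.split(":");print(f,np.round(meas(n,f),2))
E
python3 jaw.py top:pics/top0.png top:pics/t6.png top:pics/t7.png scene:pics/scene0.png scene:pics/s3.png scene:pics/s4.png scene:pics/a1_s.png scene:pics/s7.png
```

```text
Traceback (most recent call last):
  File "jaw.py", line 17, in <module>
    n,f=a.split(":");print(f,np.round(meas(n,f),2))
                                      ~~~~^^^^^
  File "jaw.py", line 11, in meas
    uv=np.array([proj(n,[*(ax+y*yv+x*xv),65.]) for y in ys])
                 ~~~~^^^^^^^^^^^^^^^^^^^^^^^^^
  File "h.py", line 17, in proj
    c,R,t=cam(n,pose); P=R@np.array(X,float)+t; s=P[:2]/P[2]; s=s*(1+c["k1"]*(s@s))
          ~~~^^^^^^^^
  File "h.py", line 5, in cam
    c=cams.calibration(n)
ValueError: time passes only in moves, steps and waits
```

```bash
sed -i 's/^def cam(n,pose=None):/_C={}\ndef cam(n,pose=None):/; s/    c=cams.calibration(n)/    if n not in _C: _C[n]=cams.calibration(n)\n    c=_C[n]/' h.py
python3 jaw.py top:pics/top0.png top:pics/t6.png top:pics/t7.png scene:pics/scene0.png scene:pics/s3.png scene:pics/s4.png scene:pics/a1_s.png scene:pics/s7.png
```

```text
pics/top0.png [42.75 69.75 56.14 96.  ]
pics/t6.png [44.   70.25 59.2  97.  ]
pics/t7.png [44.5  70.5  59.44 97.25]
pics/scene0.png [ 46.    76.75  61.3  105.75]
pics/s3.png [ 45.5   53.75  49.77 111.75]
pics/s4.png [ 46.    77.    63.73 103.5 ]
pics/a1_s.png [ 47.    78.25  64.63 104.25]
pics/s7.png [ 47.25  78.5   64.89 104.25]
```

```bash
cat >> arc.py <<'E'
print(", ".join(f"{a:.2f}, {b:.2f}, 0, 0, 0, 0, -1" for a,b,_ in D),D.sum(0).round(3))
E
python3 arc.py -0.015 11
```

```text
0.6391555490229033 98.20726401985807
[[0.17, 0.56], [0.14, 0.57], [0.11, 0.57], [0.07, 0.58], [0.04, 0.58], [0.0, 0.58], [-0.03, 0.58], [-0.07, 0.58], [-0.1, 0.57], [-0.14, 0.57], [-0.17, 0.56]] [ 0.016  6.31  -0.   ]
0.17, 0.56, 0, 0, 0, 0, -1, 0.14, 0.57, 0, 0, 0, 0, -1, 0.11, 0.57, 0, 0, 0, 0, -1, 0.07, 0.58, 0, 0, 0, 0, -1, 0.04, 0.58, 0, 0, 0, 0, -1, 0.00, 0.58, 0, 0, 0, 0, -1, -0.03, 0.58, 0, 0, 0, 0, -1, -0.07, 0.58, 0, 0, 0, 0, -1, -0.10, 0.57, 0, 0, 0, 0, -1, -0.14, 0.57, 0, 0, 0, 0, -1, -0.17, 0.56, 0, 0, 0, 0, -1 [ 0.016  6.31  -0.   ]
```

Call:
carry_out:
  steps: [0.17,0.56,0,0,0,0,-1,0.14,0.57,0,0,0,0,-1,0.11,0.57,0,0,0,0,-1,0.07,0.58,0,0,0,0,-1,0.04,0.58,0,0,0,0,-1,0,0.58,0,0,0,0,-1,-0.03,0.58,0,0,0,0,-1,-0.07,0.58,0,0,0,0,-1,-0.1,0.57,0,0,0,0,-1,-0.14,0.57,0,0,0,0,-1,-0.17,0.56,0,0,0,0,-1,0,0,0,0,0,0,-1,0,0,0,0,0,0,-1]

```text
time_s: 14.18
eef_pos: [505.2, -86.4, 89.7]
ee_rot: [0.0, 0.138, 0.99, -0.0]
force: [-5.8, 1.6, 11.4]
grip_width: 0.192
```

```bash
python3 st.py
```

```text
t 14.18 p [505.19 -86.35  89.74] q [ 2.000e-04  1.378e-01  9.905e-01 -3.000e-04] r 98.17 j -0.0139 F [-5.76  1.6  11.45] tang(resist>0 opp) -1.93 rad 5.66 M [ 0.286  0.984 -0.007]
```

Call:
carry_out:
  steps: [-0.05,0.14,0,0,0,0,-1,-0.05,0.14,0,0,0,0,-1,0,0,0,0,0,0,-1,0,0,0,0,0,0,-1]

```text
time_s: 14.52
eef_pos: [505.6, -85.9, 89.7]
ee_rot: [-0.001, 0.138, 0.99, -0.002]
force: [-16.0, -11.4, 13.7]
grip_width: 0.197
```

```bash
python3 st.py; python3 - <<'E'
from h import *
im=cams.capture("scene");cv2.imwrite("pics/s8.png",im[:,:,::-1])
crop('pics/s8.png','pics/s8c.png',200,150,100,100,6)
E
python3 jaw.py scene:pics/s7.png scene:pics/s8.png
```

```text
t 14.52 p [505.55 -85.9   89.73] q [-0.0013  0.1376  0.9905 -0.002 ] r 98.13 j -0.0198 F [-16.03 -11.36  13.71] tang(resist>0 opp) -18.47 rad 6.71 M [-1.816  2.561  0.043]
pics/s7.png [ 47.25  78.5   64.89 104.25]
pics/s8.png [ 47.    77.5   64.05 103.75]
```

View pics/s8c.png

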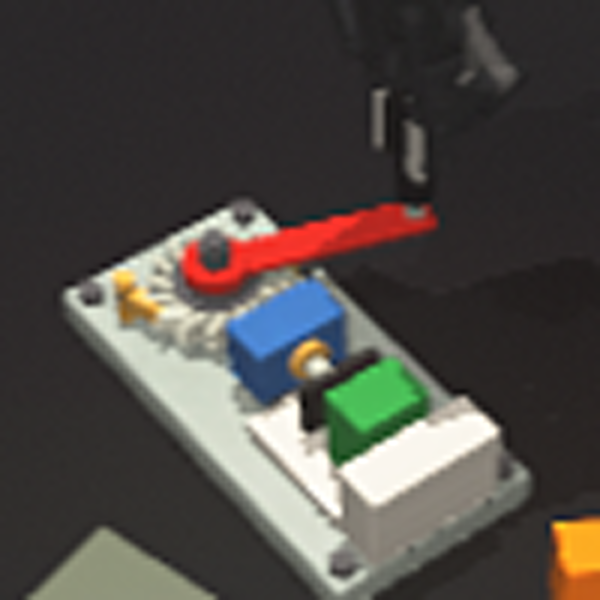

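```bash
python3 arc.py 0.60 12
```

```text
-0.019649833161642594 98.15716565547238
[[0.15, -0.48], [0.13, -0.49], [0.1, -0.5], [0.08, -0.5], [0.05, -0.5], [0.02, -0.51], [-0.0, -0.51], [-0.03, -0.51], [-0.06, -0.5], [-0.08, -0.5], [-0.11, -0.5], [-0.13, -0.49]] [ 0.12  -5.984  0.026]
0.15, -0.48, 0, 0, 0, 0, -1, 0.13, -0.49, 0, 0, 0, 0, -1, 0.10, -0.50, 0, 0, 0, 0, -1, 0.08, -0.50, 0, 0, 0, 0, -1, 0.05, -0.50, 0, 0, 0, 0, -1, 0.02, -0.51, 0, 0, 0, 0, -1, -0.00, -0.51, 0, 0, 0, 0, -1, -0.03, -0.51, 0, 0, 0, 0, -1, -0.06, -0.50, 0, 0, 0, 0, -1, -0.08, -0.50, 0, 0, 0, 0, -1, -0.11, -0.50, 0, 0, 0, 0, -1, -0.13, -0.49, 0, 0, 0, 0, -1 [ 0.12  -5.984  0.026]
```

Call:
carry_out:
  steps: [0.2,-0.62,0,0,0,0,-1,0.13,-0.49,0,0,0,0,-1,0.1,-0.5,0,0,0,0,-1,0.08,-0.5,0,0,0,0,-1,0.05,-0.5,0,0,0,0,-1,0.02,-0.51,0,0,0,0,-1,0,-0.51,0,0,0,0,-1,-0.03,-0.51,0,0,0,0,-1,-0.06,-0.5,0,0,0,0,-1,-0.08,-0.5,0,0,0,0,-1,-0.11,-0.5,0,0,0,0,-1,-0.13,-0.49,0,0,0,0,-1,0,0,0,0,0,0,-1,0,0,0,0,0,0,-1,0,0,0,0,0,0,-1]

```text
time_s: 15.82
eef_pos: [488.1, -143.1, 89.8]
ee_rot: [-0.0, 0.138, 0.99, -0.001]
force: [-7.4, -0.8, 11.3]
grip_width: 0.194
```

```bash
python3 avg.py a2;python3 jaw.py scene:pics/s7.png scene:pics/s8.png scene:pics/a2_s.png; python3 arc.py -.015 10
```

```text
t 16.1667 j,tang,rad,F,M,tau mean [0.598, -0.067, 7.909, -7.907, -0.162, 11.311, -0.111, 1.347, 0.028, 1.315, -37.302, -21.198, 0.907, -1.684, 0.004]
sd [0.   0.52 0.35 0.36 0.52 0.56]
16.2167
pics/s7.png [ 47.25  78.5   64.89 104.25]
pics/s8.png [ 47.    77.5   64.05 103.75]
pics/a2_s.png [ 52.    83.25  69.48 105.75]
0.597878529137251 98.08272724619188
[[0.15, 0.58], [0.12, 0.59], [0.08, 0.6], [0.04, 0.6], [0.01, 0.6], [-0.03, 0.6], [-0.07, 0.6], [-0.1, 0.59], [-0.14, 0.58], [-0.17, 0.58]] [-0.108  5.917 -0.007]
0.15, 0.58, 0, 0, 0, 0, -1, 0.12, 0.59, 0, 0, 0, 0, -1, 0.08, 0.60, 0, 0, 0, 0, -1, 0.04, 0.60, 0, 0, 0, 0, -1, 0.01, 0.60, 0, 0, 0, 0, -1, -0.03, 0.60, 0, 0, 0, 0, -1, -0.07, 0.60, 0, 0, 0, 0, -1, -0.10, 0.59, 0, 0, 0, 0, -1, -0.14, 0.58, 0, 0, 0, 0, -1, -0.17, 0.58, 0, 0, 0, 0, -1 [-0.108  5.917 -0.007]
```

Call:
carry_out:
  steps: [0.2,0.58,-0.1,0,0,0,-1,0.17,0.59,0,0,0,0,-1,0.08,0.6,0,0,0,0,-1,0.04,0.6,0,0,0,0,-1,0.01,0.6,0,0,0,0,-1,-0.03,0.6,0,0,0,0,-1,-0.07,0.6,0,0,0,0,-1,-0.1,0.59,0,0,0,0,-1,-0.14,0.58,0,0,0,0,-1,-0.17,0.58,0,0,0,0,-1,-0.03,0.1,0,0,0,0,-1,0,0,0,0,0,0,-1,0,0,0,0,0,0,-1]

```text
time_s: 17.3
eef_pos: [505.2, -85.9, 89.8]
ee_rot: [-0.0, 0.137, 0.991, -0.002]
force: [-5.9, -10.3, 7.9]
grip_width: 0.197
```

```bash
python3 st.py; python3 arc.py 0.60 12|tail -1;python3 - <<'E'
from h import *
im=cams.capture("scene");cv2.imwrite("pics/s9.png",im[:,:,::-1])
E
python3 jaw.py  scene:pics/s9.png
```

```text
t 17.3 p [505.21 -85.94  89.8 ] q [-1.000e-04  1.375e-01  9.905e-01 -1.600e-03] r 98.38 j -0.0175 F [ -5.85 -10.28   7.94] tang(resist>0 opp) -11.79 rad -1.02 M [-1.692  0.935 -0.036]
0.15, -0.48, 0, 0, 0, 0, -1, 0.13, -0.49, 0, 0, 0, 0, -1, 0.10, -0.50, 0, 0, 0, 0, -1, 0.07, -0.50, 0, 0, 0, 0, -1, 0.05, -0.50, 0, 0, 0, 0, -1, 0.02, -0.51, 0, 0, 0, 0, -1, -0.00, -0.51, 0, 0, 0, 0, -1, -0.03, -0.51, 0, 0, 0, 0, -1, -0.06, -0.50, 0, 0, 0, 0, -1, -0.08, -0.50, 0, 0, 0, 0, -1, -0.11, -0.49, 0, 0, 0, 0, -1, -0.13, -0.49, 0, 0, 0, 0, -1 [ 0.115 -5.978  0.019]
pics/s9.png [ 51.5   82.75  68.77 105.25]
```

Tooth 1 is held and the lever is against its rest stop. Now stroke 2.

Call:
carry_out:
  steps: [0.18,-0.58,0,0,0,0,-1,0.13,-0.49,0,0,0,0,-1,0.1,-0.5,0,0,0,0,-1,0.08,-0.5,0,0,0,0,-1,0.05,-0.5,0,0,0,0,-1,0.02,-0.51,0,0,0,0,-1,0,-0.51,0,0,0,0,-1,-0.03,-0.51,0,0,0,0,-1,-0.06,-0.5,0,0,0,0,-1,-0.08,-0.5,0,0,0,0,-1,-0.11,-0.5,0,0,0,0,-1,-0.13,-0.49,0,0,0,0,-1,0,0,0,0,0,0,-1,0,0,0,0,0,0,-1,0,0,0,0,0,0,-1]

```text
time_s: 18.6
eef_pos: [487.9, -142.8, 89.8]
ee_rot: [0.001, 0.138, 0.99, -0.0]
force: [-0.1, -0.2, 6.6]
grip_width: 0.198
```

```bash
python3 avg.py a3;python3 jaw.py scene:pics/a3_s.png; python3 arc.py -.015 10|tail -1
```

```text
t 18.95 j,tang,rad,F,M,tau mean [0.596, -0.056, 0.221, -0.22, -0.058, 6.58, -0.095, -0.02, -0.001, 0.116, -38.824, -19.06, 0.078, 0.078, 0.0]
sd [0.   0.38 0.27 0.27 0.38 0.31]
19.0
pics/a3_s.png [57.   88.25 74.13 87.  ]
0.15, 0.58, 0, 0, 0, 0, -1, 0.12, 0.59, 0, 0, 0, 0, -1, 0.08, 0.59, 0, 0, 0, 0, -1, 0.04, 0.60, 0, 0, 0, 0, -1, 0.01, 0.60, 0, 0, 0, 0, -1, -0.03, 0.60, 0, 0, 0, 0, -1, -0.07, 0.60, 0, 0, 0, 0, -1, -0.10, 0.59, 0, 0, 0, 0, -1, -0.14, 0.58, 0, 0, 0, 0, -1, -0.17, 0.57, 0, 0, 0, 0, -1 [-1.160e-01  5.908e+00 -1.000e-03]
```

Call:
carry_out:
  steps: [0.15,0.58,0,0,0,0,-1,0.12,0.59,0,0,0,0,-1,0.08,0.6,0,0,0,0,-1,0.04,0.6,0,0,0,0,-1,0.01,0.6,0,0,0,0,-1,-0.03,0.6,0,0,0,0,-1,-0.07,0.6,0,0,0,0,-1,-0.1,0.59,0,0,0,0,-1,-0.14,0.58,0,0,0,0,-1,-0.17,0.58,0,0,0,0,-1,-0.03,0.1,0,0,0,0,-1,0,0,0,0,0,0,-1]

```text
time_s: 20.0
eef_pos: [505.1, -86.0, 89.8]
ee_rot: [-0.0, 0.137, 0.991, -0.001]
force: [-4.5, -7.0, 8.8]
grip_width: 0.197
```

```bash
python3 st.py; python3 arc.py 0.598 12|tail -1
```

```text
t 20.0 p [505.14 -86.03  89.8 ] q [-0.      0.1373  0.9905 -0.0013] r 98.39 j -0.0164 F [-4.54 -7.    8.8 ] tang(resist>0 opp) -8.34 rad -0.23 M [-1.211  0.678 -0.022]
0.15, -0.48, 0, 0, 0, 0, -1, 0.12, -0.49, 0, 0, 0, 0, -1, 0.10, -0.49, 0, 0, 0, 0, -1, 0.07, -0.50, 0, 0, 0, 0, -1, 0.05, -0.50, 0, 0, 0, 0, -1, 0.02, -0.50, 0, 0, 0, 0, -1, -0.00, -0.50, 0, 0, 0, 0, -1, -0.03, -0.50, 0, 0, 0, 0, -1, -0.05, -0.50, 0, 0, 0, 0, -1, -0.08, -0.50, 0, 0, 0, 0, -1, -0.11, -0.49, 0, 0, 0, 0, -1, -0.13, -0.49, 0, 0, 0, 0, -1 [ 0.119 -5.949  0.016]
```

Stroke 3.

Call:
carry_out:
  steps: [0.18,-0.56,0,0,0,0,-1,0.13,-0.49,0,0,0,0,-1,0.1,-0.5,0,0,0,0,-1,0.07,-0.5,0,0,0,0,-1,0.05,-0.5,0,0,0,0,-1,0.02,-0.5,0,0,0,0,-1,0,-0.51,0,0,0,0,-1,-0.03,-0.51,0,0,0,0,-1,-0.06,-0.5,0,0,0,0,-1,-0.08,-0.5,0,0,0,0,-1,-0.11,-0.5,0,0,0,0,-1,-0.13,-0.49,0,0,0,0,-1,0,0,0,0,0,0,-1,0,0,0,0,0,0,-1,0,0,0,0,0,0,-1]

```text
time_s: 21.25
eef_pos: [487.8, -143.1, 89.8]
ee_rot: [0.001, 0.138, 0.99, -0.0]
force: [0.2, -0.7, 6.3]
grip_width: 0.196
```

```bash
python3 avg.py a4;python3 jaw.py scene:pics/a4_s.png; python3 arc.py -.015 10|tail -1;python3 -c "
from h import *
crop('pics/a4_s.png','pics/a4_sc.png',200,150,100,100,6)"
```

```text
t 21.6 j,tang,rad,F,M,tau mean [0.599, -0.089, -0.386, 0.387, -0.085, 6.506, 0.014, -0.131, -0.001, -0.21, -38.909, -18.978, -0.081, 0.149, -0.001]
sd [0.   0.54 0.26 0.26 0.54 0.39]
21.65
pics/a4_s.png [61.5  93.   78.43 92.  ]
0.15, 0.58, 0, 0, 0, 0, -1, 0.12, 0.59, 0, 0, 0, 0, -1, 0.08, 0.60, 0, 0, 0, 0, -1, 0.04, 0.60, 0, 0, 0, 0, -1, 0.01, 0.60, 0, 0, 0, 0, -1, -0.03, 0.60, 0, 0, 0, 0, -1, -0.07, 0.60, 0, 0, 0, 0, -1, -0.10, 0.59, 0, 0, 0, 0, -1, -0.14, 0.59, 0, 0, 0, 0, -1, -0.17, 0.58, 0, 0, 0, 0, -1 [-0.106  5.941  0.   ]
```

View pics/a4_sc.png

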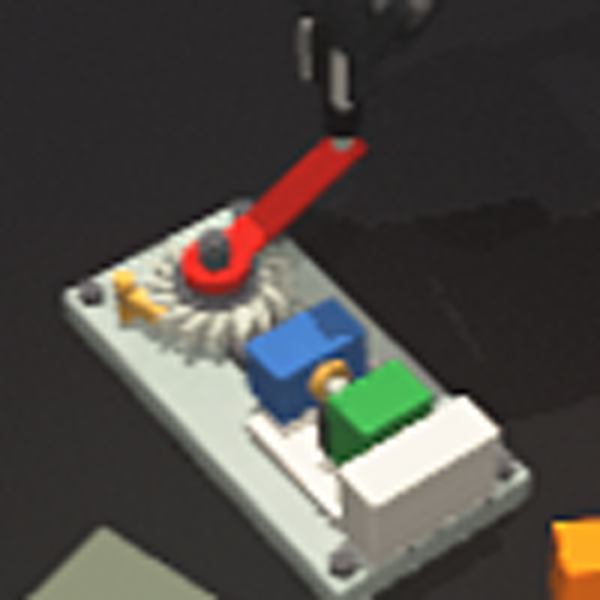

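Call:
carry_out:
  steps: [0.15,0.58,0,0,0,0,-1,0.12,0.59,0,0,0,0,-1,0.08,0.6,0,0,0,0,-1,0.04,0.6,0,0,0,0,-1,0.01,0.6,0,0,0,0,-1,-0.03,0.6,0,0,0,0,-1,-0.07,0.6,0,0,0,0,-1,-0.1,0.59,0,0,0,0,-1,-0.14,0.59,0,0,0,0,-1,-0.17,0.58,0,0,0,0,-1,-0.03,0.12,0,0,0,0,-1,0,0,0,0,0,0,-1]

```text
time_s: 22.65
eef_pos: [505.2, -86.1, 89.8]
ee_rot: [0.0, 0.137, 0.991, -0.001]
force: [-3.7, -7.0, 8.3]
grip_width: 0.198
```

```bash
python3 st.py; python3 arc.py 0.598 12|tail -1
```

```text
t 22.65 p [505.17 -86.07  89.81] q [ 0.      0.1373  0.9905 -0.0013] r 98.35 j -0.0162 F [-3.74 -6.95  8.35] tang(resist>0 opp) -7.85 rad -0.86 M [-1.207  0.624  0.01 ]
0.15, -0.48, 0, 0, 0, 0, -1, 0.12, -0.49, 0, 0, 0, 0, -1, 0.10, -0.49, 0, 0, 0, 0, -1, 0.07, -0.50, 0, 0, 0, 0, -1, 0.05, -0.50, 0, 0, 0, 0, -1, 0.02, -0.50, 0, 0, 0, 0, -1, -0.00, -0.50, 0, 0, 0, 0, -1, -0.03, -0.50, 0, 0, 0, 0, -1, -0.05, -0.50, 0, 0, 0, 0, -1, -0.08, -0.50, 0, 0, 0, 0, -1, -0.11, -0.49, 0, 0, 0, 0, -1, -0.13, -0.49, 0, 0, 0, 0, -1 [ 0.118 -5.945  0.015]
```

Call:
carry_out:
  steps: [0.18,-0.56,0,0,0,0,-1,0.13,-0.49,0,0,0,0,-1,0.1,-0.5,0,0,0,0,-1,0.07,-0.5,0,0,0,0,-1,0.05,-0.5,0,0,0,0,-1,0.02,-0.5,0,0,0,0,-1,0,-0.51,0,0,0,0,-1,-0.03,-0.51,0,0,0,0,-1,-0.06,-0.5,0,0,0,0,-1,-0.08,-0.5,0,0,0,0,-1,-0.11,-0.5,0,0,0,0,-1,-0.13,-0.49,0,0,0,0,-1,0,0,0,0,0,0,-1,0,0,0,0,0,0,-1,0,0,0,0,0,0,-1]

```text
time_s: 23.9
eef_pos: [487.8, -142.9, 89.8]
ee_rot: [0.001, 0.138, 0.99, 0.0]
force: [0.8, 1.0, 7.3]
grip_width: 0.198
```

```bash
python3 avg.py a5;python3 jaw.py scene:pics/a5_s.png; python3 arc.py -.015 10|tail -1
```

```text
t 24.25 j,tang,rad,F,M,tau mean [0.597, 1.919, -0.819, 0.799, 1.927, 7.381, 0.315, -0.184, -0.003, -1.142, -38.732, -19.148, -0.448, -0.008, -0.004]
sd [0.   0.61 0.33 0.33 0.61 0.45]
24.3
pics/a5_s.png [66.   97.5  82.87 96.5 ]
0.15, 0.58, 0, 0, 0, 0, -1, 0.12, 0.59, 0, 0, 0, 0, -1, 0.08, 0.60, 0, 0, 0, 0, -1, 0.04, 0.60, 0, 0, 0, 0, -1, 0.01, 0.60, 0, 0, 0, 0, -1, -0.03, 0.60, 0, 0, 0, 0, -1, -0.07, 0.60, 0, 0, 0, 0, -1, -0.10, 0.59, 0, 0, 0, 0, -1, -0.14, 0.58, 0, 0, 0, 0, -1, -0.17, 0.58, 0, 0, 0, 0, -1 [-1.140e-01  5.919e+00  3.000e-03]
```

Call:
carry_out:
  steps: [0.15,0.58,0,0,0,0,-1,0.12,0.59,0,0,0,0,-1,0.08,0.6,0,0,0,0,-1,0.04,0.6,0,0,0,0,-1,0.01,0.6,0,0,0,0,-1,-0.03,0.6,0,0,0,0,-1,-0.07,0.6,0,0,0,0,-1,-0.1,0.59,0,0,0,0,-1,-0.14,0.59,0,0,0,0,-1,-0.17,0.58,0,0,0,0,-1,-0.03,0.12,0,0,0,0,-1,0,0,0,0,0,0,-1]

```text
time_s: 25.3
eef_pos: [505.2, -86.1, 89.8]
ee_rot: [0.0, 0.137, 0.991, -0.001]
force: [-3.1, -6.4, 7.9]
grip_width: 0.191
```

```bash
python3 st.py
```

```text
t 25.3 p [505.17 -86.08  89.81] q [ 1.000e-04  1.373e-01  9.905e-01 -1.200e-03] r 98.34 j -0.0161 F [-3.12 -6.36  7.86] tang(resist>0 opp) -7.01 rad -1.03 M [-1.071  0.611  0.044]
```

Call:
carry_out:
  steps: [0.18,-0.56,0,0,0,0,-1,0.13,-0.49,0,0,0,0,-1,0.1,-0.5,0,0,0,0,-1,0.07,-0.5,0,0,0,0,-1,0.05,-0.5,0,0,0,0,-1,0.02,-0.5,0,0,0,0,-1,0,-0.51,0,0,0,0,-1,-0.03,-0.51,0,0,0,0,-1,-0.06,-0.5,0,0,0,0,-1,-0.08,-0.5,0,0,0,0,-1,-0.11,-0.5,0,0,0,0,-1,-0.13,-0.49,0,0,0,0,-1,0,0,0,0,0,0,-1,0,0,0,0,0,0,-1,0,0,0,0,0,0,-1]

```text
time_s: 26.55
eef_pos: [487.8, -142.6, 89.8]
ee_rot: [0.001, 0.138, 0.99, 0.0]
force: [0.9, 2.1, 7.4]
grip_width: 0.197
```

```bash
python3 avg.py a6;python3 jaw.py scene:pics/a6_s.png; python3 arc.py -.015 10|tail -1
```

```text
t 26.9 j,tang,rad,F,M,tau mean [0.594, 3.711, -1.214, 1.184, 3.721, 7.38, 0.627, -0.227, -0.011, -2.07, -38.559, -19.316, -0.814, -0.164, -0.007]
sd [0.   0.72 0.57 0.57 0.72 0.5 ]
26.95
pics/a6_s.png [ 70.75 102.5   87.58 101.25]
0.15, 0.58, 0, 0, 0, 0, -1, 0.12, 0.59, 0, 0, 0, 0, -1, 0.08, 0.59, 0, 0, 0, 0, -1, 0.04, 0.60, 0, 0, 0, 0, -1, 0.01, 0.60, 0, 0, 0, 0, -1, -0.03, 0.60, 0, 0, 0, 0, -1, -0.07, 0.60, 0, 0, 0, 0, -1, -0.10, 0.59, 0, 0, 0, 0, -1, -0.14, 0.58, 0, 0, 0, 0, -1, -0.17, 0.57, 0, 0, 0, 0, -1 [-0.119  5.902  0.007]
```

Call:
carry_out:
  steps: [-0.03,-0.1,0,0,0,0,-1,0,0,0,0,0,0,-1,0.18,0.68,0,0,0,0,-1,0.12,0.59,0,0,0,0,-1,0.08,0.6,0,0,0,0,-1,0.04,0.6,0,0,0,0,-1,0.01,0.6,0,0,0,0,-1,-0.03,0.6,0,0,0,0,-1,-0.07,0.6,0,0,0,0,-1,-0.1,0.59,0,0,0,0,-1,-0.14,0.59,0,0,0,0,-1,-0.17,0.58,0,0,0,0,-1,-0.03,0.12,0,0,0,0,-1,0,0,0,0,0,0,-1,0,0,0,0,0,0,-1]

```text
time_s: 28.2
eef_pos: [505.1, -86.1, 89.8]
ee_rot: [0.0, 0.138, 0.99, -0.001]
force: [-4.2, -4.6, 7.5]
grip_width: 0.197
```

```bash
python3 st.py; python3 - <<'E'
from h import *
im=cams.capture("scene");cv2.imwrite("pics/s10.png",im[:,:,::-1])
E
python3 jaw.py  scene:pics/s10.png
```

```text
t 28.2 p [505.15 -86.13  89.83] q [ 2.000e-04  1.376e-01  9.905e-01 -9.000e-04] r 98.33 j -0.0156 F [-4.15 -4.6   7.48] tang(resist>0 opp) -6.14 rad 0.82 M [-0.895  0.505 -0.016]
pics/s10.png [ 70.5  101.75  87.01 100.75]
```

Call:
carry_out:
  steps: [0,0,0,0,0,0,-0.4,0,0,0,0,0,0,0,0,0,0,0,0,0,0.2,0,0,0,0,0,0,0.2,0,0,0,0,0,0,0.2,0,0,-1.5,0,0,0,0.2,0,0,-3,0,0,0,0.2,0,0,-3,0,0,0,0.2,0,0,-3,0,0,0,0.2,3,0,-1,0,0,0,0.2,3,0,0,0,0,0,0.2,3,0,0,0,0,0,0.2,0,0,0,0,0,0,0.2,0,0,0,0,0,0,0.2]

```text
time_s: 29.42
eef_pos: [417.9, -60.8, 204.6]
ee_rot: [0.0, 0.138, 0.99, -0.0]
force: [0.7, 0.1, 0.2]
grip_width: 0.6
```

```bash
python3 st.py; python3 - <<'E'
from h import *
p=pose()
for n in("scene","top","wrist"):
    im=cams.capture(n);cv2.imwrite(f"pics/{n[0]}11.png",im[:,:,::-1])
crop('pics/s11.png','pics/s11c.png',200,150,100,100,6)
crop('pics/t11.png','pics/t11c.png',205,155,100,80,8)
ax=np.array([586.2,-141.8]);yaw=np.radians(-15.6);a=np.pi+yaw-.314
print(proj("scene",[*(ax+100*np.array([np.cos(a),np.sin(a)])),125]),"lever grip top at j=0 scene px")
E
python3 jaw.py scene:pics/s11.png top:pics/t11.png
```

```text
t 29.42 p [417.89 -60.82 204.57] q [ 4.000e-04  1.379e-01  9.904e-01 -1.000e-04] r 186.78 j 0.1378 F [0.67 0.09 0.23] tang(resist>0 opp) 0.37 rad -0.57 M [-0.033 -0.031 -0.023]
[268.38599339 165.9918857 ] lever grip top at j=0 scene px
pics/s11.png [ 70.5  101.75  86.99 100.75]
pics/t11.png [ 67.75  94.25  82.14 111.25]
```

View pics/s11c.png

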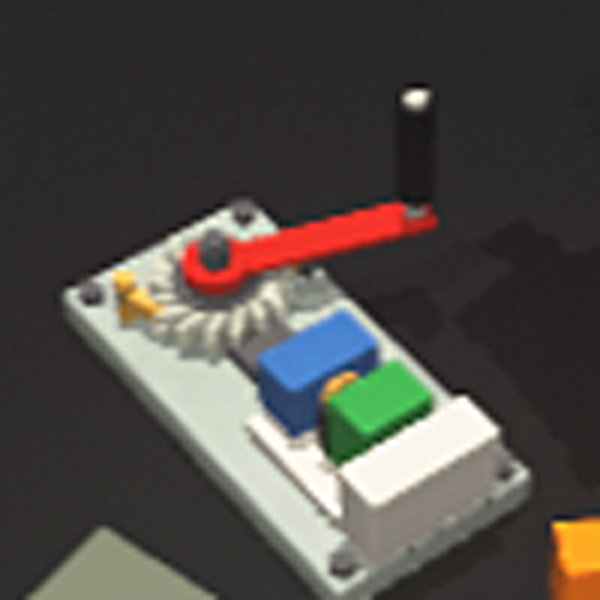

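View pics/t11c.png

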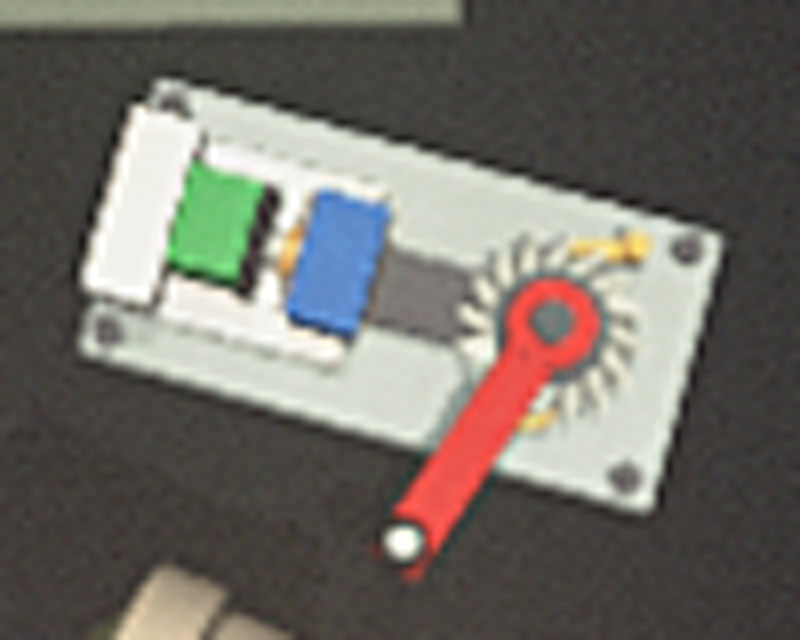

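View pics/w11.png

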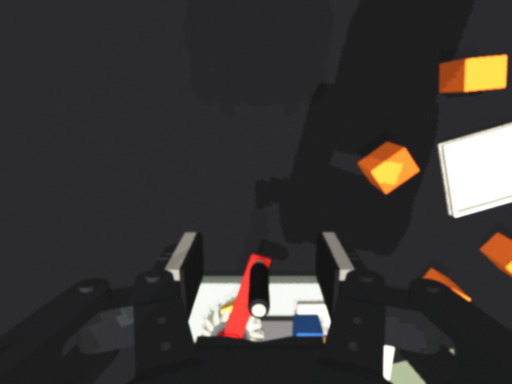

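```bash
python3 -c "
from rig import finish_job
print(finish_job())"
```

```text
the job is handed in; nothing more can be done
None
```

The green blank is clamped in the vice at roughly 29 N and the lever is back at its rest stop. I handed the job in at about 29.6 s.

- **Blank:** I picked it from the tray by its 38 mm faces and stood it square on the bed. The last pictures show it upright, centred, and pressed flat against the fixed jaw by the pad.
- **Strokes:** I pumped six full strokes, but only five took a tooth. On the first, which I took as far as the far stop, the dog did not engage: the jaw moved only about 1 mm and was back near its start after the return stroke. From the second stroke on, I pressed the lever firmly onto the rest stop first, and each stroke moved the jaw about 5 mm.
- **Grip:** Against about -0.05 N for a free stroke, the pull at about 0.61 rad rose by about 2.0 N on tooth 4 and 3.8 N on tooth 5. That puts the kept grip at about 29 N. It agrees with the roughly 15 mm of free gap I measured before pumping, which also predicted about 29 N.
- **End state:** The jaw held the last tooth on the return stroke. The lever met the rest stop with about 6 N, I let go, and its position in the last picture matches 0 rad. The gripper is clear of everything.
- **Not checked closely:** The blue and plum blanks were in place after the lift, and I did not look at the other bench items again at the end. The arm never worked near them.

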